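Lock the board clamp's width and clear its spacers

TASK

The circuit-board clamp has been set to width with spacer bars: leaving the bars in its gap, fit the yellow holding key over the rod's brass flats and, with the key holding the rod, swing the locknut's lever over, away from its loose side, until it is tight. The red pointer on the rod must stay at its setting throughout, apart from the small play in the key. When the nut is tight, stand the key back in its holder and pull every spacer bar out of the gap and leave it in the grey tray, disturbing nothing else on the bench.

Things in the scene. Friction and masses are not known exactly. Their poses are not given: they have to be found in the camera images.
- clamp: board clamp, bolted down. Grey base plate 210 x 280 x 12 mm, centre at y -20. Origin on the bench; its y axis runs along the clamp's level rod (x 0, z 70 mm). Along y, in mm: red pointer -150, brass flats for the key -125, lever locknut -48, bearing block -35 to -9 (60 wide, top z 100), moving jaw 39 to 63, gap, fixed jaw 78 to 102
- gap_mid (a point): middle of the mouth of the vertical gap between the two aluminium jaws: gap 15 mm wide along the clamp's y, 200 mm long along its x, from the base plate (z 12 mm) up to the jaw tops (z 75 mm)
- rod (a joint): turn of the rod about the clamp's +y, rad (starts within 0.05 of 0); friction only 0.08 N m. Positive carries the upright red pointer to the clamp's +x. Its brass flats: block 18 mm across x (12 mm at its top and bottom 4 mm), 36 mm high, flats upright at 0, between two bevelled steel flanges 48 mm in diameter that leave 16 mm along y
- locknut (a joint): turn of the locknut relative to the rod, about the clamp's +y, rad: 0 to 0.25 at the start (loose), 1.35 hard stop (tight). Friction 0.25 N m, more than the rod's, so an unheld rod turns with it; stays where left. Its lever stands up from the rod: at 0 it leans 0.65 rad from upright to the clamp's -x, at 1.35 0.70 rad to +x
- lever_knob (a point): centre of the 24 mm orange ball at the end of the locknut's lever, 80 mm from the rod's axis, lever bar 10 mm thick
- pointer_tip (a point): tip of the red pointer fixed on the rod's -y end, 40 mm above the rod's axis; shows the clamp's setting
- key_seat (a point): point on the base plate's top (z 12 mm) under the brass flats, where the middle of the key's foot belongs when the key is on (its x along the clamp's x). Two 34 mm high stop blocks, 53 mm apart along x, stand either side and keep the legs from swinging
- key: yellow holding key, a flat fork standing upright: 50 mm wide (its x), 12 mm thick (its y), 150 mm tall. Origin at the middle of its foot; open downwards: a 21 mm wide slot from the foot up to z 76 mm between two legs, solid head above. 120 g. Either way round is the same.
- holder: blue holder block for the key, fixed to the bench, 96 x 40 x 42 mm (lip to 48 mm): slot 58 mm (its x) by 16 mm (its y), bevelled mouth, floor at z 8 mm. Origin on the bench under its middle
- holder_seat (a point): middle of the holder's slot floor, where the middle of the key's foot stands
- tray: loose grey open tray, 200 (its x) x 150 (its y) x 28 mm, walls and floor 4 mm. Origin at the middle of its underside
- multimeter: orange hand multimeter lying flat, 160 x 78 x 34 mm, origin under its middle; bystander
- flux: amber bottle, 40 mm diameter, 90 mm tall, origin under its middle; bystander
- partsbox: black parts box, 70 x 100 x 35 mm, origin under its middle; bystander
- spacer1: brass spacer bar, 24 (its x) x 12 (its y) x 82 mm (its z), 60 g, origin at the middle of its foot. At the start it stands in the clamp's 15 mm gap on the base plate (z 12 mm), x along the gap, its top 19 mm above the jaws. May be absent (None)
- spacer2: copper-coloured spacer bar, 24 (its x) x 12 (its y) x 82 mm (its z), 60 g, origin at the middle of its foot. At the start it stands in the clamp's 15 mm gap on the base plate (z 12 mm), x along the gap, its top 19 mm above the jaws. May be absent (None)
- spacer3: green spacer bar, 24 (its x) x 12 (its y) x 82 mm (its z), 60 g, origin at the middle of its foot. At the start it stands in the clamp's 15 mm gap on the base plate (z 12 mm), x along the gap, its top 19 mm above the jaws. May be absent (None)
- spacer4: red spacer bar, 24 (its x) x 12 (its y) x 82 mm (its z), 60 g, origin at the middle of its foot. At the start it stands in the clamp's 15 mm gap on the base plate (z 12 mm), x along the gap, its top 19 mm above the jaws. May be absent (None)
Not all that is in view belongs to the job. Leave any black or purple look-alike of the spacer1 alone.

How it is judged:
By the outcome, as a careful person would: the job done as asked, in the order asked, and still so for the second after the job is handed in, with the robot touching nothing.
Of spacer1, spacer2, spacer3, spacer4 only 2 to 4 are there at a start; the rules pass over those that are not, and their reading is None.
At some moment in a run one of tray may be knocked a few centimetres aside while the robot is not near it.
It also fails if it takes over 208 s, if anything falls off the work surface, if the arm or the gripper's body presses on something with over 40 N, if the wrist force passes 120 N, or if a joint passes its speed limit or range.

ROBOT

A 6-joint arm with a two-finger parallel gripper is mounted at the origin on the work surface. World frame = base frame: x ahead of the robot, y to its left, z up, the work surface at z = 0. Lengths are in m, angles in rad, forces in N, time in s.
With the tool pointing down it reaches from about 0.25 to 0.775 m from the base axis. Payload 4 kg.
Tool frame: the origin (TCP) lies at the centre of the arm's flange, where the gripper is bolted on; the fingertips stand 199 mm ahead of it and the grasp point (between the pads) lies 180 mm ahead of it; z points along the fingers, y is the line along which they close (so a half turn about z gives the same grasp; the last joint's range is limited). The gripper opens to 94 mm and grips with 3 to 60 N. Pads are 16 mm wide; open, the fingers measure 119 mm over their backs; the gripper's body (75 mm by 177 mm) begins 78 mm behind the grasp point.
Start: joints at [-1.329, 0.087, 1.371, -0, 1.684, -0.103], TCP at [0.186, -0.518, 0.405] pointing down, gripper open.
Joint ranges: [-3.1, 3.1], [-0.76, 2.03], [0.27, 2.55], [-1.08, 4.22], [0.17, 2.65], [-2.57, 2.57]. Speed limits (rad/s): [2.79, 2.79, 3.14, 3.14, 3.14, 3.14].

INTERFACE

Orientations are given as [roll, pitch, yaw] about the fixed x, y, z axes, in that order (R = Rz(yaw) Ry(pitch) Rx(roll)).
In Python, from bench import robot, eyes, models gives the robot as it stands.
- The arm moves only by the tool step_arm, never from a script. Its argument "commands" is a list that holds one entry, the list of rows, each a list of 7 numbers: the shift along the tool's x, y, z in mm, then the turn, a rotation vector about the tool's x, y, z in rad, then the finger opening in mm, from 0 to 94. In form: [[[tx, ty, tz, wx, wy, wz, gripper], ...]]. A call has 1 to 20 rows; each row shifts and turns the commanded pose from where the row before left it, along the tool's axes as they then stand; what a row does not reach is not made up. A row lasts 1/8 s, in which the tool goes at most 62.5 mm and 10.7 degrees, less where a joint would pass 70% of its speed; a pose out of reach is approached as far as the arm can. A call is refused whole if a number of a shift passes 62.5 or a number of a turn 0.188, either way. A call with a gripper value outside its range is refused whole. The fingers move at their own pace and stop on an object; the grip force is fixed at half the most. Time passes only in rows, so rows that do not move let the fingers close. It gives the time, the measured TCP pose, the force, the opening and the grip force at its end, in the units of the state.
- robot.get_obs(): the state, without advancing time (a new reading comes with each control period).
- eyes.snapshot(name): name is "side" or "top"; returns a dict with "color" (384x512x3 uint8, red, green, blue), "camera_matrix" (3x3 intrinsics, pixels), "D" ([k1, k2, p1, p2, k3] as OpenCV has them; the pictures are not rectified), "eye" and "rotation" of the camera in the world. Camera axes: x right, y up, looking along -z (the intrinsics and any distortion apply to the point x, -y, -z); pixel columns grow to the right and rows downward; lengths in m; the calibration is good to about 2 mm. A picture is of the moment at which its call begins. There is no depth.
- robot.close_job(): hands the job in; it is judged then, once.
Trained networks look in a picture, given as the dict that the camera call returned (one of the last four; its "shot" number tells which), for a name from the list of things; names that differ only in an ending like _2 or _b are one class to them, and where a whole thing is asked for, a point or a joint stands for the part that bears it (a point fixed in the world has none). Each returns a list of dicts, best first, with "confidence" (0 to 1); they miss things now and then, are a little off and sometimes report something else, mostly with a low value. They report only what shows in the picture. A call takes as long as a camera call. They do not tell look-alikes from the thing itself.
- models.masks_of(picture, query): "mask" (384x512 bool, what is visible of it) and "xy" ([column, row] in pixels, amid what is visible of it).
- models.tip_of(picture, query): "xy" ([column, row] in pixels: a listed point, or the origin of a listed thing).
The state is a dict: "time": time; "joint_positions": joint angles; "qvel": joint speeds; "joint_torque": joint torques, N m; "tool_pos": TCP position; "ee_rot": TCP orientation; "wrist_force": force on the tool from outside, world axes, zero at the start; "wrist_torque": the same for the moment, N m; "width": finger opening in m; "finger_force": force on a finger pad.
Only numpy, scipy, OpenCV 4.12 (cv2) and the standard library are available. Lean on these libraries where they do the work, as an engineer would, in place of code of your own. Each camera call takes 0.05 s, during which the arm holds its last target. There are 200 camera calls.

## Working session

There is one attempt and no reset: what is moved stays moved. The work goes in short steps, Python scripts to look and compute and a tool call to move; the robot and the scene stay as the last step left them, time stands still between calls to the robot, and variables do not carry over. Pictures are saved under pics/ and viewed, at most 14 in all, crops included, and the job is handed in when it is done.

Besides the shell and the picture viewer there is one more tool, called after "Call:" as name([rows], argument=value, ...), one row to a line, values as JSON. step_arm: Moves the arm, as the interface text tells. Its arguments: {"type":"object","properties":{"commands":{"type":"array"}},"required":["commands"]}

```bash
ls; mkdir -p pics
cat > h.py <<'E'
import numpy as np, cv2
from bench import robot, eyes, models
from scipy.spatial.transform import Rotation as R
def snap(n,save=None):
    p=eyes.snapshot(n)
    if save: cv2.imwrite('pics/'+save,cv2.cvtColor(p['color'],cv2.COLOR_RGB2BGR))
    return p
def ray(p,xy):
    u=cv2.undistortPoints(np.array([[xy]],float),np.array(p['camera_matrix']),np.array(p['D'])).ravel()
    d=np.array(p['rotation'])@np.array([u[0],-u[1],-1.]); return np.array(p['eye']),d
def atz(p,xy,z):
    e,d=ray(p,xy); return e+d*(z-e[2])/d[2]
def proj(p,X):
    X=np.atleast_2d(X); c=(X-np.array(p['eye']))@np.array(p['rotation']); c=c*[1,-1,-1]
    return cv2.projectPoints(c,np.zeros(3),np.zeros(3),np.array(p['camera_matrix']),np.array(p['D']))[0].reshape(-1,2)
def tri(ps):
    A=np.zeros((3,3));b=np.zeros(3)
    for p,xy in ps:
        e,d=ray(p,xy);d=d/np.linalg.norm(d);P=np.eye(3)-np.outer(d,d);A+=P;b+=P@e
    X=np.linalg.solve(A,b); return X,[float(np.linalg.norm(proj(p,X)[0]-xy)) for p,xy in ps]
E
python3 - <<'E'
from h import *
s=snap('side','s0.png');t=snap('top','t0.png')
for p,n in((s,'side'),(t,'top')): print(n,np.round(p['eye'],3),np.round(np.array(p['rotation']),2).tolist(),np.array(p['camera_matrix'])[0,0])
for q in 'clamp gap_mid lever_knob pointer_tip key_seat key holder holder_seat tray spacer1 spacer2 spacer3 spacer4 multimeter flux partsbox'.split():
    print(q,*[[(np.round(r['xy']).tolist(),round(r['confidence'],2)) for r in models.tip_of(p,q)[:3]] for p in (s,t)])
o=robot.get_obs();print(o['tool_pos'],o['ee_rot'],o['width'])
E
```

```text
pics
side [0.301 0.553 0.715] [0.79, 0.01, -2.67] 398.97993265591924
top [0.435 0.022 1.028] [0.14, -0.02, -1.54] 361.9807518524046
clamp [([266.0, 228.0], 0.55), ([211.0, 372.0], 0.18), ([296.0, 159.0], 0.15)] [([257.0, 198.0], 0.86)]
gap_mid [([247.0, 230.0], 0.84)] [([232.0, 193.0], 0.79)]
lever_knob [([296.0, 181.0], 0.59)] [([278.0, 208.0], 0.54)]
pointer_tip [([297.0, 160.0], 0.87)] [([315.0, 199.0], 0.71)]
key_seat [([290.0, 191.0], 0.75)] [([300.0, 201.0], 0.95)]
key [([210.0, 375.0], 0.65)] [([132.0, 218.0], 0.67)]
holder [([211.0, 377.0], 0.8)] [([133.0, 218.0], 0.87)]
holder_seat [([213.0, 375.0], 0.9)] [([137.0, 219.0], 0.69), ([314.0, 198.0], 0.69)]
tray [([332.0, 166.0], 0.7)] [([362.0, 223.0], 0.87)]
spacer1 [([239.0, 292.0], 0.84), ([309.0, 299.0], 0.81), ([332.0, 261.0], 0.8)] [([229.0, 203.0], 0.52), ([210.0, 252.0], 0.51), ([235.0, 186.0], 0.49)]
spacer2 [([239.0, 292.0], 0.84), ([309.0, 299.0], 0.81), ([332.0, 261.0], 0.8)] [([229.0, 203.0], 0.52), ([210.0, 252.0], 0.51), ([235.0, 186.0], 0.49)]
spacer3 [([239.0, 292.0], 0.84), ([309.0, 299.0], 0.81), ([332.0, 261.0], 0.8)] [([229.0, 203.0], 0.52), ([210.0, 252.0], 0.51), ([235.0, 186.0], 0.49)]
spacer4 [([239.0, 292.0], 0.84), ([309.0, 299.0], 0.81), ([332.0, 261.0], 0.8)] [([229.0, 203.0], 0.52), ([210.0, 252.0], 0.51), ([235.0, 186.0], 0.49)]
multimeter [([186.0, 216.0], 0.72)] [([246.0, 132.0], 0.92), ([230.0, 223.0], 0.65), ([138.0, 216.0], 0.2)]
flux [([139.0, 275.0], 0.81)] [([134.0, 218.0], 0.68), ([180.0, 139.0], 0.63), ([232.0, 204.0], 0.61)]
partsbox [([225.0, 170.0], 0.9)] [([307.0, 138.0], 0.58)]
[ 0.18589823 -0.51762843  0.40471769] [3.14151364e+00 1.37652168e-05 3.44798051e-01] 0.09390811171767967
```

Run:
```python
import cv2
for n in('s0','t0'):
    i=cv2.imread(f'pics/{n}.png'); cv2.imwrite(f'pics/{n}b.png',cv2.resize(i,(800,600),interpolation=cv2.INTER_CUBIC))
i=cv2.imread('pics/t0.png')[150:280,100:330]; cv2.imwrite('pics/t0c.png',cv2.resize(i,(800,452),interpolation=cv2.INTER_CUBIC))
```

```text
(no output)
```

View pics/s0b.png

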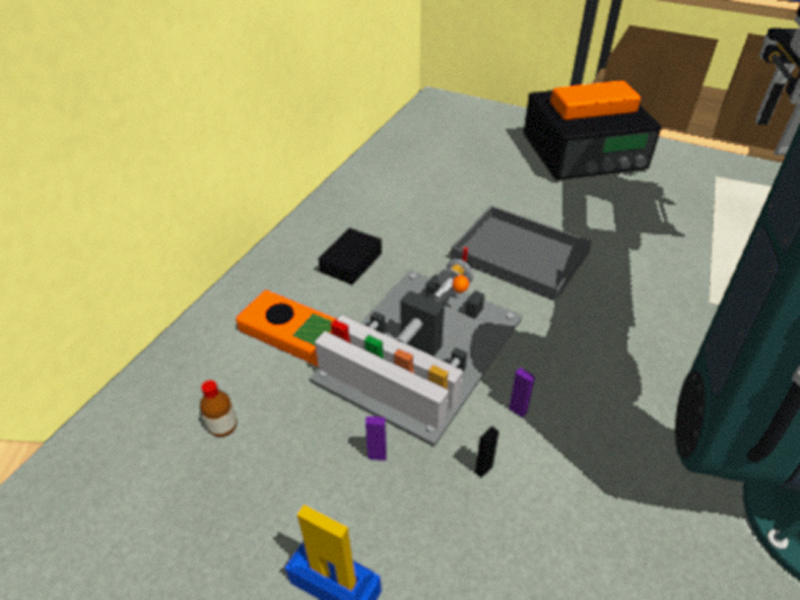

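View pics/t0b.png

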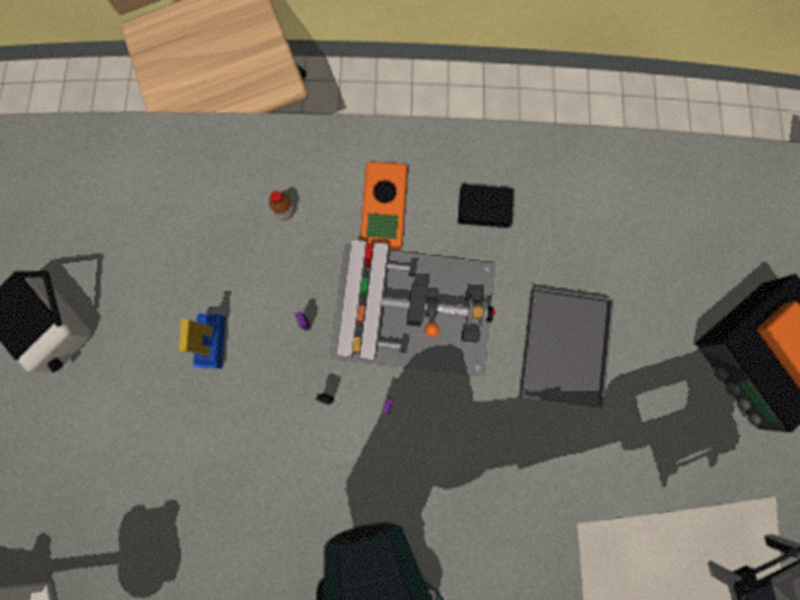

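The side view shows the clamp at about (400,330) with four bars in its gap (red, green, copper and brass), the key in the blue holder at (330,560), and the tray behind the clamp. The purple and black look-alikes stand loose on the bench. In the top view the clamp is at (415,310), the holder at (208,340) and the tray at (566,345).

View pics/t0c.png

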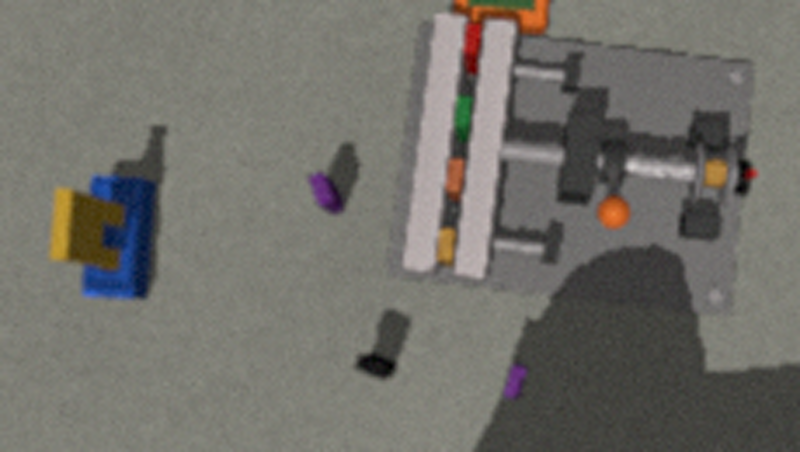

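Run:
```python
from h import *
s=snap('side');t=snap('top')
b=lambda p,q:models.tip_of(p,q)[0]['xy']
for q in 'gap_mid lever_knob pointer_tip key_seat holder tray multimeter flux partsbox'.split():
    try:
        X,e=tri([(s,b(s,q)),(t,b(t,q))]);print(q,np.round(X*1000,1),np.round(e,1))
    except Exception as ex: print(q,ex)
for q,z in(('key_seat',.012),('holder_seat',.008),('holder',0),('tray',0),('gap_mid',.075),('clamp',0)): print(q,*[np.round(atz(p,b(p,q),z)*1000)[:2] for p in(s,t)])
# colour blobs
for p,n in((s,'s'),(t,'t')):
    hsv=cv2.cvtColor(p['color'],cv2.COLOR_RGB2HSV)
    for q in('key','holder','tray','spacer1','lever_knob'):
        for r in models.masks_of(p,q)[:6]:
            m=r['mask'];ys,xs=np.nonzero(m)
            print(n,q,round(r['confidence'],2),np.round(r['xy']),m.sum(),np.round(np.median(hsv[m],0)),[xs.min(),xs.max(),ys.min(),ys.max()])
```

```text
gap_mid [368.2 287.4 871.9] [536.5 385. ]
lever_knob list index out of range
pointer_tip [368.2 287.4 871.9] [622.4 441.8]
key_seat [368.2 287.4 871.9] [593.  426.7]
holder [368.2 287.4 871.9] [419.4 303.9]
tray [368.2 287.4 871.9] [642.8 463.2]
multimeter [368.2 287.4 871.9] [506.3 435.4]
flux [368.2 287.4 871.9] [433.3 397.5]
partsbox [368.2 287.4 871.9] [568.2 475.6]Traceback (most recent call last):
  File "<stdin>", line 8, in <module>
  File "h.py", line 12, in atz
    e,d=ray(p,xy); return e+d*(z-e[2])/d[2]
                                       ~^^^
IndexError: invalid index to scalar variable.
```

```bash
sed -i "s/np.array(p\['rotation'\])/rm(p)/g" h.py
cat >> h.py <<'E'
def rm(p): return R.from_euler('xyz',p['rotation']).as_matrix()
E
python3 - <<'E'
from h import *
s=snap('side');t=snap('top')
def b(p,q):
    r=models.tip_of(p,q); return r[0]['xy'] if r else (1,1)
for q in 'gap_mid lever_knob pointer_tip key_seat holder tray multimeter flux partsbox'.split():
    X,e=tri([(s,b(s,q)),(t,b(t,q))]);print(q,np.round(X*1000,1),np.round(e,1))
for q,z in(('key_seat',.012),('holder_seat',.008),('holder',0),('tray',0),('gap_mid',.075),('clamp',0)): print(q,*[np.round(atz(p,b(p,q),z)*1000)[:2] for p in(s,t)])
for p,n in((s,'s'),(t,'t')):
    hsv=cv2.cvtColor(p['color'],cv2.COLOR_RGB2HSV)
    for q in('key','holder','tray','spacer1','lever_knob'):
        for r in models.masks_of(p,q)[:7]:
            m=r['mask'];ys,xs=np.nonzero(m)
            print(n,q,round(r['confidence'],2),np.round(r['xy']),m.sum(),np.round(np.median(hsv[m],0)),[xs.min(),xs.max(),ys.min(),ys.max()])
# crop points: (px,py,z)
c=lambda x,y:(100+x/3.478,150+y/3.478)
for n,x,y,z in(('plateTR',752,60,.012),('plateBR',732,314,.012),('jaw fixed TL',434,14,.075),('jf BL',403,268,.075),('jm TR',518,22,.075),('jm BR',485,278,.075),('gapT',472,18,.075),('gapB',443,272,.075),
 ('red',474,46,.094),('green',465,116,.094),('copper',456,178,.094),('brass',447,245,.094),('h TL',95,178,.048),('h TR',157,182,.048),('hBL',84,297,.048),('hBR',147,298,.048)):
    print(n,np.round(atz(t,c(x,y),z)[:2]*1000))
E
```

```text
gap_mid [578.4  61.5  62.8] [0.1 0.1]
lever_knob [524.3 -50.1 139.3] [0.6 0.5]
pointer_tip [ 559.6 -152.3  106.9] [0.2 0.2]
key_seat [ 562.4 -136.4    7.7] [2.3 2. ]
holder [536.1 268.1 580. ] [166.5  95.2]
tray [ 516.3 -327.3  -29. ] [1.6 1.6]
multimeter [764.   37.   -5.2] [0.4 0.4]
flux [746.6 227.3   7. ] [1.1 0.8]
partsbox [ 753.6 -144.8   23.7] [0.3 0.3]
key_seat [ 555. -133.] [ 567. -134.]
holder_seat [502. 342.] [503. 340.]
holder [2459. -786.] [500. 344.]
tray [ 512. -292.] [ 510. -319.]
gap_mid [573.  71.] [577.  61.]
clamp [564.  -6.] [572.  -6.]
s key 0.82 [206. 346.] 1146 [ 24. 255. 129.] [np.int64(191), np.int64(227), np.int64(324), np.int64(376)]
s holder 0.87 [209. 368.] 1076 [109. 232. 170.] [np.int64(183), np.int64(244), np.int64(349), np.int64(383)]
s holder 0.2 [334. 161.] 3162 [ 75.   9. 100.] [np.int64(289), np.int64(378), np.int64(131), np.int64(191)]
s tray 0.83 [336. 164.] 3137 [ 75.   9. 101.] [np.int64(290), np.int64(377), np.int64(132), np.int64(191)]
s tray 0.66 [268. 223.] 8537 [ 60.   9. 123.] [np.int64(199), np.int64(333), np.int64(158), np.int64(285)]
[... 1646 characters left out ...]
 40 [141. 145. 118.] [np.int64(245), np.int64(250), np.int64(255), np.int64(264)]
t spacer1 0.49 [191. 204.] 60 [141. 154. 102.] [np.int64(189), np.int64(197), np.int64(201), np.int64(210)]
t spacer1 0.38 [229. 202.] 58 [  9. 158. 158.] [np.int64(228), np.int64(233), np.int64(196), np.int64(207)]
t lever_knob 0.45 [280. 198.] 162 [12. 15. 70.] [np.int64(273), np.int64(280), np.int64(190), np.int64(214)]
plateTR [ 663. -174.]
plateBR [ 453. -158.]
jaw fixed TL [678.  87.]
jf BL [480. 103.]
jm TR [673.  22.]
jm BR [475.  41.]
gapT [676.  57.]
gapB [478.  73.]
red [649.  55.]
green [595.  59.]
copper [548.  65.]
brass [497.  69.]
h TL [545. 352.]
h TR [543. 302.]
hBL [451. 354.]
hBR [452. 304.]
```

```bash
cat >> h.py <<'E'
def T(x,y,yaw,P):
    c,s=np.cos(yaw),np.sin(yaw); P=np.atleast_2d(P)
    return np.c_[x+c*P[:,0]-s*P[:,1],y+s*P[:,0]+c*P[:,1],P[:,2]]
def box(x0,x1,y0,y1,z0,z1): return np.array([(a,b,c) for a in(x0,x1) for b in(y0,y1) for c in(z0,z1)],float)
def sil(p,hulls,S=4,sh=(384,512)):
    m=np.zeros((sh[0]*S,sh[1]*S),np.uint8)
    for H in hulls:
        q=((proj(p,H)+.5)*S).round().astype(np.int32); cv2.fillConvexPoly(m,cv2.convexHull(q.reshape(-1,1,2)),255)
    return cv2.resize(m,(sh[1],sh[0]),interpolation=cv2.INTER_AREA)/255.
def fit(ms,hullf,x0,step):
    from scipy.optimize import minimize
    f=lambda v:sum(np.abs(sil(p,hullf(v))-m).sum()/m.sum() for p,m in ms)
    r=minimize(f,x0,method='Nelder-Mead',options=dict(initial_simplex=np.vstack([x0]+[np.array(x0)+np.eye(len(x0))[i]*step[i] for i in range(len(x0))]),maxiter=300,xatol=1e-4,fatol=1e-4))
    return r.x,r.fun
def hsv(p): return cv2.cvtColor(p['color'],cv2.COLOR_RGB2HSV)
E
python3 - <<'E'
from h import *
s=snap('side');t=snap('top')
def near(m,c,r):
    g=np.zeros(m.shape,bool);g[max(0,c[1]-r):c[1]+r,max(0,c[0]-r):c[0]+r]=1;return (m&g).astype(float)
hb={};ky={}
for n,p,c in(('s',s,(211,350)),('t',t,(130,216))):
    h=hsv(p);H,S,V=h[...,0].astype(int),h[...,1],h[...,2]
    ky[n]=near((H>15)&(H<35)&(S>130)&(V>40),c,50); hb[n]=near((H>98)&(H<125)&(S>110)&(V>30),c,50)
    print(n,ky[n].sum(),hb[n].sum())
U=[(s,np.maximum(ky['s'],hb['s'])),(t,np.maximum(ky['t'],hb['t']))]
hu=lambda v:[T(v[0],v[1],v[2],box(-.048,.048,-.02,.02,0,.045)),T(v[3],v[4],v[5],box(-.025,.025,-.006,.006,.03,.158))]
x0=[.5,.338,-.02,.5,.338,-.02]
for ms in(U,U[:1],U[1:]):
    v,f=fit(ms,hu,x0,[.006,.006,.05,.006,.006,.05]);print(np.round(v*[1e3,1e3,1,1e3,1e3,1],3),f)
# clamp jaws white mask
W=[]
for n,p,c in(('s',s,(240,240)),('t',t,(232,190))):
    h=hsv(p); m=near((h[...,1]<40)&(h[...,2]>(135 if n=='t' else 135)),c,60); 
    k,l,st,_=cv2.connectedComponentsWithStats(m.astype(np.uint8)); print(n,st[1:][st[1:,4]>40][:,:5].tolist()); W.append((p,m))
    o=cv2.resize(p['color'],None,fx=3,fy=3,interpolation=cv2.INTER_CUBIC)[...,::-1].copy()
    x,y,w=.571,-.006,-.082
    for B in(box(-.105,.105,-.16,.12,.012,.012),box(-.1,.1,.039,.063,.075,.075),box(-.1,.1,.078,.102,.075,.075),box(-.03,.03,-.035,-.009,.1,.1),box(-.009,.009,-.133,-.117,.088,.088)):
        q=proj(p,T(x,y,w,B[::2]));q=((q+.5)*3*16).astype(np.int32)[[0,1,3,2]];cv2.polylines(o,[q.reshape(-1,1,2)],True,(0,255,0),1,cv2.LINE_AA,4)
    cx,cy=((263,220) if n=='s' else (268,197))
    pc=o[cy*3-200:cy*3+200,cx*3-260:cx*3+260]; cv2.imwrite(f'pics/ov_{n}.png',pc)
a,b=cv2.imread('pics/ov_s.png'),cv2.imread('pics/ov_t.png')
cv2.imwrite('pics/ov.png',cv2.resize(np.vstack([a,b]),(780,600*2)) [:,:]) if 0 else None
E
```

```text
s 1123.0 1028.0
t 315.0 448.0
[ 5.00929e+02  3.39058e+02 -3.50000e-02  5.00125e+02  3.38705e+02
 -2.00000e-03] 0.2374604971456848
[ 5.00115e+02  3.39146e+02 -3.10000e-02  4.99279e+02  3.39408e+02
 -3.20000e-02] 0.06816893191493242
[ 5.01344e+02  3.39869e+02 -2.30000e-02  5.00632e+02  3.37471e+02
 -1.50000e-02] 0.14933826741705855
s [[180, 180, 120, 83, 2099], [279, 180, 10, 10, 50], [284, 186, 16, 41, 259], [202, 212, 85, 65, 999], [180, 225, 120, 75, 4074], [239, 259, 41, 23, 185]]
t [[216, 153, 18, 75, 649], [231, 156, 31, 74, 685], [280, 196, 12, 5, 46]]
```

View pics/ov_s.png

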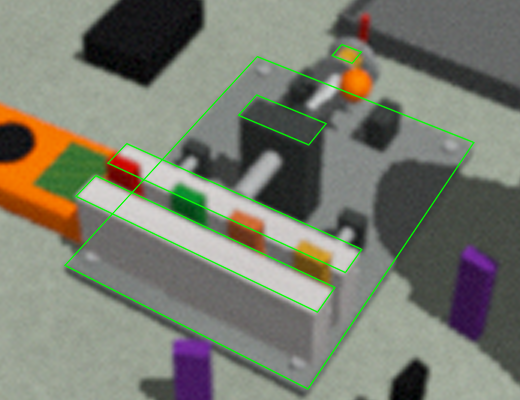

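View pics/ov_t.png

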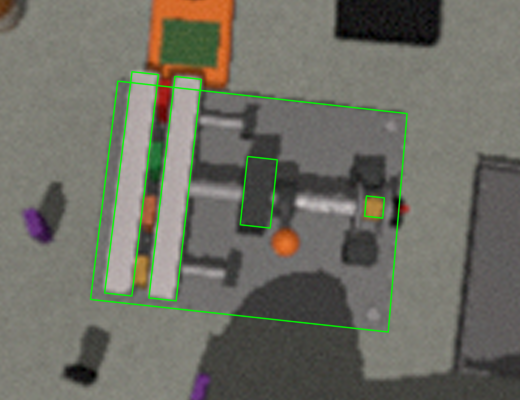

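The overlay matches the clamp within about 1–2 mm at (571, -6) mm, yaw -0.082. The bars run red, green, copper, brass from +x to -x. Next I turn the gripper and go to the key.

Call:
step_arm([
  [[0,0,0,0,0,-0.18,94],[0,0,0,0,0,-0.18,94],[0,0,0,0,0,-0.18,94],[0,0,0,0,0,-0.18,94],[0,0,0,0,0,-0.18,94],[0,0,0,0,0,-0.18,94],[0,0,0,0,0,-0.115,94],[0,0,0,0,0,0,94]],
])

```text
time: 5.9
tool_pos: [0.1859, -0.5176, 0.4047]
ee_rot: [3.142, 0.0, 1.538]
wrist_force: [-0.8, -0.3, 0.7]
width: 0.0941
finger_force: 0.0
```

Call:
step_arm([
  [[54,18,0,0,0,0,94],[54,18,0,0,0,0,94],[54,18,0,0,0,0,94],[54,18,0,0,0,0,94],[54,18,0,0,0,0,94],[54,18,0,0,0,0,94],[54,18,0,0,0,0,94],[54,18,0,0,0,0,94],[54,18,0,0,0,0,94],[54,18,0,0,0,0,94],[54,18,0,0,0,0,94],[54,18,0,0,0,0,94],[54,18,0,0,0,0,94],[54,18,0,0,0,0,94],[54,18,0,0,0,0,94],[54,18,0,0,0,0,94],[0,0,0,0,0,0,94],[0,0,0,0,0,0,94]],
])

```text
time: 8.15
tool_pos: [0.5004, 0.3368, 0.4043]
ee_rot: [-3.141, 0.001, 1.539]
wrist_force: [0.3, -0.1, -0.4]
width: 0.0941
finger_force: 0.0
```

```bash
cat >> h.py <<'E'
def go(x,y,z,yaw):
    "remaining, in tool axes (mm), for grasp point at x,y,z mm"
    o=robot.get_obs(); M=R.from_euler('xyz',o['ee_rot']).as_matrix()
    d=M.T@(np.array([x,y,z+180])-np.array(o['tool_pos'])*1e3)
    Mt=R.from_euler('xyz',[np.pi,0,yaw]).as_matrix()
    print('t=%.2f'%o['time'],'shift',np.round(d,1),'turn',np.round(R.from_matrix(M.T@Mt).as_rotvec(),3),'grasp at',np.round(np.array(o['tool_pos'])*1e3-[0,0,180],1),'w',round(o['width']*1e3,1),'F',np.round(o['wrist_force'],1),'j6',round(o['joint_positions'][5],2))
E
python3 -c "
from h import *
go(500,338.7,138,1.54)"
```

```text
t=8.15 shift [ 2.  -0.5 86.3] turn [-0.001  0.001 -0.001] grasp at [500.4 336.8 224.3] w 94.1 F [ 0.3 -0.1 -0.4] j6 0.53
```

Call:
step_arm([
  [[2,-0.5,20,0,0,0,94],[0,0,25,0,0,0,94],[0,0,25,0,0,0,94],[0,0,16,0,0,0,94],[0,0,0,0,0,0,45],[0,0,0,0,0,0,40],[0,0,0,0,0,0,40],[0,0,0,0,0,0,40],[0,0,0,0,0,0,40],[0,0,0,0,0,0,40],[0,0,0,0,0,0,40]],
])

```text
time: 9.52
tool_pos: [0.5001, 0.3391, 0.3191]
ee_rot: [3.141, -0.0, 1.54]
wrist_force: [0.5, -0.0, 2.4]
width: 0.05
finger_force: 29.9
```

Call:
step_arm([
  [[0,0,-10,0,0,0,40],[0,0,-15,0,0,0,40],[0,0,-25,0,0,0,40],[0,0,-25,0,0,0,40],[0,0,-30,0,0,0,40],[0,0,-30,0,0,0,40],[0,0,-15,0,0,0,40],[0,0,0,0,0,0,40],[0,0,0,0,0,0,40]],
])

```text
time: 10.65
tool_pos: [0.5001, 0.3391, 0.4671]
ee_rot: [-3.139, 0.001, 1.54]
wrist_force: [-0.2, -0.7, -1.0]
width: 0.05
finger_force: 29.9
```

Run:
```python
from h import *
s=snap('side','s1.png');t=snap('top','t1.png')
a=cv2.imread('pics/s1.png')[130:384,100:300];b=cv2.imread('pics/t1.png')[120:320,60:200]
cv2.imwrite('pics/k1.png',np.hstack([cv2.resize(a,(433,550)),cv2.resize(b,(350,500))[:, :].copy() if 0 else cv2.copyMakeBorder(cv2.resize(b,(350,500)),0,50,0,0,0)]))
# key location at clamp: seat
sx,sy=T(.571,-.006,-.082,[0,-.125,0])[0][:2]*1e3; print('seat',sx,sy)
go(sx,sy,270,1.489)
```

```text
seat 560.7614829720782 -130.57998542731073
t=10.75 shift [-467.5   75.2   17.3] turn [-0.003  0.002  0.051] grasp at [500.2 339.1 286.7] w 50.2 F [ 0.4  1.  -1. ] j6 0.53
```

View pics/k1.png

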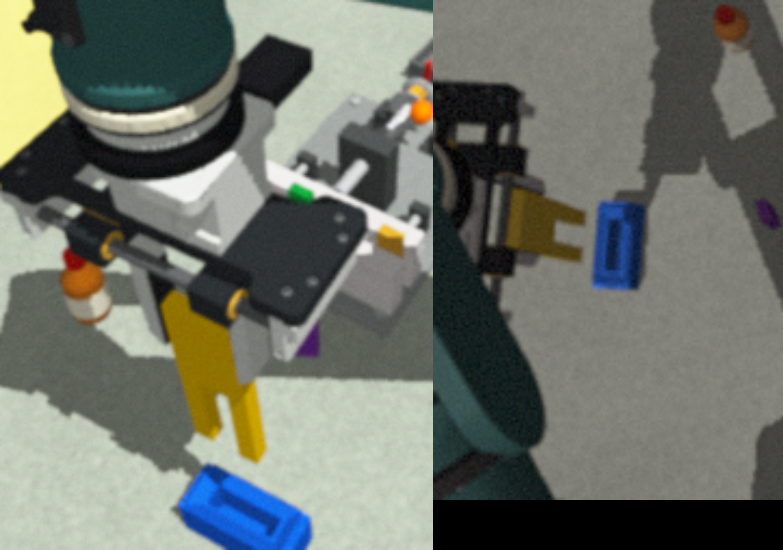

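The key is held straight, with both legs visible and the holder empty. Next I carry it over the flats.

Call:
step_arm([
  [[0,0,-15,0,0,0.051,40],[0,0,-15,0,0,0,40],[-20,4,0,0,0,0,40],[-35,7,0,0,0,0,40],[-40,9,0,0,0,0,40],[-40,9,0,0,0,0,40],[-40,9,0,0,0,0,40],[-40,9,0,0,0,0,40],[-40,9,0,0,0,0,40],[-40,9,0,0,0,0,40],[-40,9,0,0,0,0,40],[-40,9,0,0,0,0,40],[-40,9,0,0,0,0,40],[-35,7,0,0,0,0,40],[-13,2,0,0,0,0,40],[0,0,30,0,0,0,40],[0,0,30,0,0,0,40],[0,0,0,0,0,0,40],[0,0,0,0,0,0,40]],
])

```text
time: 13.12
tool_pos: [0.5627, -0.1303, 0.44]
ee_rot: [3.14, 0.0, 1.489]
wrist_force: [0.6, -0.3, -0.2]
width: 0.05
finger_force: 29.9
```

Run:
```python
from h import *
s=snap('side','s2.png');t=snap('top','t2.png')
go(560.8,-130.6,143,1.489)
g=np.array(robot.get_obs()['tool_pos']); z0=g[2]-.180-.131
out=[]
for p,n in((s,'s'),(t,'t')):
    o=cv2.resize(p['color'],None,fx=5,fy=5,interpolation=cv2.INTER_CUBIC)[...,::-1].copy()
    def line(P,col,cl=True):
        q=((proj(p,P)+.5)*5*16).astype(np.int32);cv2.polylines(o,[q.reshape(-1,1,2)],cl,col,1,cv2.LINE_AA,4)
    for yy in(-.006,.006):
        line(T(g[0],g[1],-.082,np.array([(-.025,yy,z0),(-.0105,yy,z0),(-.0105,yy,z0+.076),(.0105,yy,z0+.076),(.0105,yy,z0),(.025,yy,z0),(.025,yy,z0+.15),(-.025,yy,z0+.15)])),(0,255,0))
    line(T(.571,-.006,-.082,np.array([(-.006,-.133,.088),(.006,-.133,.088),(.006,-.117,.088),(-.006,-.117,.088)])),(255,0,255))
    line(T(.571,-.006,-.082,np.array([(-.1,.063,.075),(.1,.063,.075),(.1,.078,.075),(-.1,.078,.075)])),(255,0,255))
    c=proj(p,[[.561,-.13,.1]])[0]; cx,cy=int(c[0]*5),int(c[1]*5)
    cx=max(cx,200);cy=max(cy,275); out.append(o[cy-275:cy+275,cx-200:cx+200])
cv2.imwrite('pics/k2.png',np.hstack(out))
```

```text
t=13.22 shift [ -0.2  -2.4 117.8] turn [0.003 0.001 0.   ] grasp at [ 562.9 -130.5  260.8] w 49.7 F [ 0.8 -0.7 -0.9] j6 -0.24
```

View pics/k2.png

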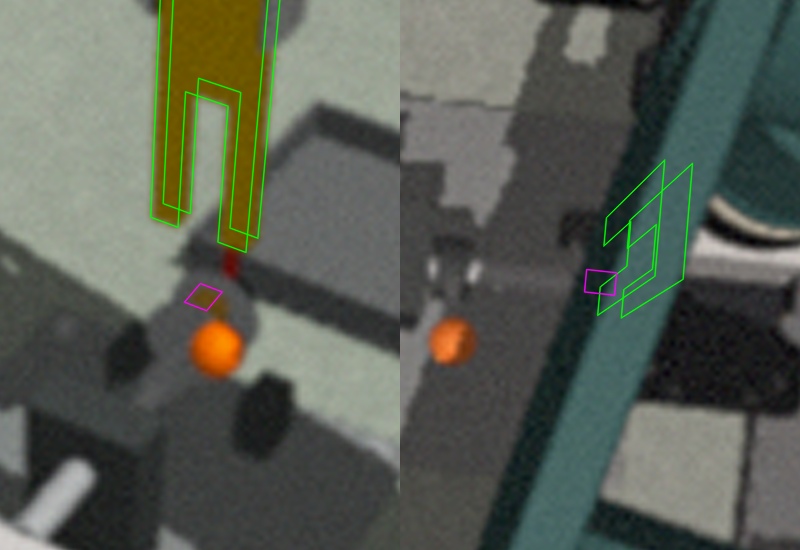

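The key hangs centred on its predicted outline. The flats look about 1 px (1–2 mm) off the model in the side view, so I refine the clamp pose with an edge fit on the unobstructed pictures.

Run:
```python
from h import *
from scipy.ndimage import map_coordinates
from scipy.optimize import minimize
cam={n:snap(n) for n in('side','top')}
segs=[]
def rect(x0,x1,y0,y1,z,skip=()):
    c=[(x0,y0,z),(x1,y0,z),(x1,y1,z),(x0,y1,z)]
    return [(c[i],c[(i+1)%4]) for i in range(4) if i not in skip]
E=rect(-.105,.105,-.16,.12,.012)+rect(-.1,.1,.039,.063,.075)+rect(-.1,.1,.078,.102,.075)+rect(-.03,.03,-.035,-.009,.1)
P=np.vstack([np.linspace(a,b,80) for a,b in E])
G={}
for n,f in(('side','s0'),('top','t0')):
    im=cv2.GaussianBlur(cv2.imread(f'pics/{f}.png').astype(np.float32),(0,0),.8)
    gx=cv2.Sobel(im,cv2.CV_32F,1,0);gy=cv2.Sobel(im,cv2.CV_32F,0,1);G[n]=np.minimum(np.sqrt(gx**2+gy**2).max(2),150)
def f(v,ns):
    return -sum(map_coordinates(G[n],proj(cam[n],T(v[0],v[1],v[2],P)).T[::-1],order=1,mode='nearest').mean() for n in ns)
for ns in(['side'],['top'],['side','top']):
    best=min((minimize(f,x0,(ns,),method='Nelder-Mead',options=dict(initial_simplex=np.array([x0]+[np.array(x0)+d for d in np.diag([.004,.004,.03])]))) for x0 in([.571,-.006,-.082],[.568,-.008,-.09],[.574,-.004,-.075])),key=lambda r:r.fun)
    v=best.x;print(ns,np.round(v*[1e3,1e3,1],3),round(best.fun,1),'seat',np.round(T(*v,[0,-.125,0])[0]*1e3,1))
# key fit in side, current
s=cam['side'];h=hsv(s);g=np.array(robot.get_obs()['tool_pos']);z0=g[2]-.311
H,S,V=[h[...,i].astype(int) for i in range(3)]
m=((H>15)&(H<35)&(S>150)&(V>30)).astype(float)
q=proj(s,T(g[0],g[1],-.082,[[0,0,z0+.08]]))[0].astype(int)
w=np.zeros_like(m);w[q[1]-8:q[1]+35,q[0]-25:q[0]+25]=1
rod=lambda v:sil(s,[T(g[0]+v[0],g[1]+v[1],-.082,box(a,b,-.006,.006,z0,z0+.15)) for a,b in((-.025,-.0105),(.0105,.025))]+[T(g[0]+v[0],g[1]+v[1],-.082,box(-.025,.025,-.006,.006,z0+.076,z0+.15))])
r=minimize(lambda v:np.abs((rod(v)-m)*w).sum(),[0,0],method='Nelder-Mead',options=dict(initial_simplex=[[0,0],[.004,0],[0,.004]]));print('key off mm',r.x*1e3,r.fun)
```

```text
['side'] [ 5.68717e+02 -4.59200e+00 -9.80000e-02] -119.7 seat [ 556.5 -129.     0. ]
['top'] [ 5.72803e+02 -5.28300e+00 -8.60000e-02] -107.3 seat [ 562.1 -129.8    0. ]
['side', 'top'] [ 5.70279e+02 -4.75100e+00 -9.60000e-02] -222.8 seat [ 558.3 -129.2    0. ]
key off mm [ 2.21289062 -3.35839844] 93.61960784313725
```

Call:
step_arm([
  [[0.6,-4,0,0,0,0.008,40],[0,0,15,0,0,0,40],[0,0,15,0,0,0,40],[0,0,4,0,0,0,40],[0,0,3,0,0,0,40],[0,0,0,0,0,0,40]],
])

```text
time: 14.08
tool_pos: [0.559, -0.1298, 0.4016]
ee_rot: [3.142, 0.0, 1.481]
wrist_force: [0.4, 0.5, -0.2]
width: 0.0497
finger_force: 29.9
```

Call:
step_arm([
  [[0,0,2,0,0,0,40],[0,0,2,0,0,0,40],[0,0,2,0,0,0,40],[0,0,0,0,0,0,40]],
])

```text
time: 14.58
tool_pos: [0.5589, -0.1297, 0.3954]
ee_rot: [-3.141, 0.0, 1.481]
wrist_force: [-0.4, -1.4, -0.4]
width: 0.05
finger_force: 29.9
```

Call:
step_arm([
  [[0,0,2,0,0,0,40],[0,0,2,0,0,0,40],[0,0,2,0,0,0,40],[0,0,0,0,0,0,40]],
])

```text
time: 15.08
tool_pos: [0.5589, -0.1297, 0.3893]
ee_rot: [-3.141, -0.0, 1.481]
wrist_force: [-0.4, 0.5, -1.0]
width: 0.0497
finger_force: 29.9
```

Run:
```python
from h import *
s=snap('side','s3.png')
go(559,-129.5,143,1.481)
a=cv2.imread('pics/s3.png')[120:240,230:370]; cv2.imwrite('pics/k3.png',cv2.resize(a,(700,600),interpolation=cv2.INTER_CUBIC))
print(robot.get_obs()['wrist_torque'])
```

```text
t=15.12 shift [ 0.3  0.1 66.6] turn [-0.  0. -0.] grasp at [ 558.9 -129.8  209.6] w 50.0 F [-0.9  0.1 -0.5] j6 -0.24
[-0.0848096  -0.07323441 -0.07223244]
```

View pics/k3.png

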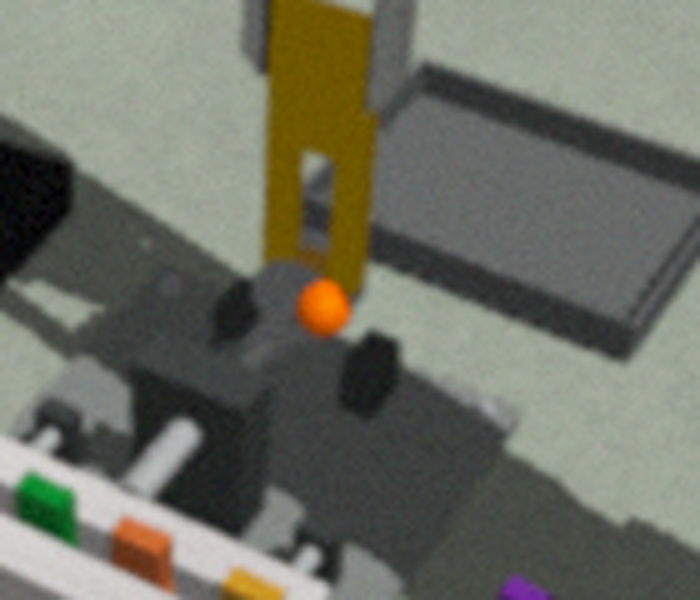

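The fork straddles the flats behind the near flange with no contact force. I keep lowering.

Call:
step_arm([
  [[0,0,3,0,0,0,40],[0,0,3,0,0,0,40],[0,0,3,0,0,0,40],[0,0,3,0,0,0,40],[0,0,3,0,0,0,40],[0,0,3,0,0,0,40],[0,0,0,0,0,0,40]],
])

```text
time: 16.0
tool_pos: [0.5589, -0.1298, 0.3713]
ee_rot: [-3.141, -0.0, 1.481]
wrist_force: [-0.2, -0.3, -0.9]
width: 0.0503
finger_force: 29.9
```

Call:
step_arm([
  [[0,0,3,0,0,0,40],[0,0,3,0,0,0,40],[0,0,3,0,0,0,40],[0,0,3,0,0,0,40],[0,0,3,0,0,0,40],[0,0,3,0,0,0,40],[0,0,0,0,0,0,40]],
])

```text
time: 16.88
tool_pos: [0.5588, -0.1297, 0.3533]
ee_rot: [-3.141, -0.0, 1.481]
wrist_force: [0.4, 0.3, -0.9]
width: 0.0499
finger_force: 29.9
```

Call:
step_arm([
  [[0,0,3,0,0,0,40],[0,0,3,0,0,0,40],[0,0,3,0,0,0,40],[0,0,3,0,0,0,40],[0,0,3,0,0,0,40],[0,0,3,0,0,0,40],[0,0,3,0,0,0,40],[0,0,0,0,0,0,40]],
])

```text
time: 17.88
tool_pos: [0.5588, -0.1297, 0.3323]
ee_rot: [-3.141, -0.0, 1.481]
wrist_force: [0.0, -0.2, -1.2]
width: 0.0499
finger_force: 29.9
```

Call:
step_arm([
  [[0,0,2,0,0,0,40],[0,0,2,0,0,0,40],[0,0,2,0,0,0,40],[0,0,0,0,0,0,40]],
])

```text
time: 18.38
tool_pos: [0.5588, -0.1298, 0.3264]
ee_rot: [-3.141, -0.0, 1.481]
wrist_force: [0.6, 0.2, -0.4]
width: 0.0499
finger_force: 29.9
```

Call:
step_arm([
  [[0,0,1.5,0,0,0,40],[0,0,1,0,0,0,40],[0,0,0.5,0,0,0,40],[0,0,0,0,0,0,40]],
])

```text
time: 18.88
tool_pos: [0.5589, -0.1297, 0.3236]
ee_rot: [-3.142, 0.0, 1.481]
wrist_force: [0.2, -0.9, -0.7]
width: 0.0497
finger_force: 29.9
```

Call:
step_arm([
  [[0,0,0.5,0,0,0,40],[0,0,0.5,0,0,0,40],[0,0,0,0,0,0,40]],
])

```text
time: 19.25
tool_pos: [0.5589, -0.1298, 0.3231]
ee_rot: [3.141, 0.0, 1.481]
wrist_force: [-0.2, -0.2, 0.3]
width: 0.0498
finger_force: 29.9
```

Call:
step_arm([
  [[0,0,0.5,0,0,0,40],[0,0,0,0,0,0,52],[0,0,0,0,0,0,60],[0,0,0,0,0,0,94],[0,0,0,0,0,0,94],[0,0,0,0,0,0,94],[0,0,-15,0,0,0,94],[0,0,-25,0,0,0,94],[0,0,-25,0,0,0,94],[0,0,-15,0,0,0,94],[0,0,0,0,0,0,40]],
])

```text
time: 20.62
tool_pos: [0.559, -0.1298, 0.4042]
ee_rot: [3.138, 0.001, 1.481]
wrist_force: [0.5, -0.3, 0.4]
width: 0.0875
finger_force: 0.0
```

Run:
```python
from h import *
s=snap('side','s4.png');t=snap('top')
for p in(s,t):
    for q in('lever_knob','pointer_tip'): print(q,[(np.round(r['xy'],1),round(r['confidence'],2)) for r in models.tip_of(p,q)[:2]])
for p,z in((s,.137),(t,.137)):
    h=hsv(p);H,S,V=[h[...,i].astype(int) for i in range(3)]
    m=((H>5)&(H<14)&(S>220)&(V>90))
    c=proj(p,T(.57,-.005,-.09,[[-.043,-.048,.137]]))[0].astype(int)
    w=np.zeros_like(m);w[c[1]-12:c[1]+12,c[0]-12:c[0]+12]=1
    ys,xs=np.nonzero(m&w);print('orange',len(xs),xs.mean(),ys.mean(),'pred',c, np.round(atz(p,(xs.mean(),ys.mean()),z)*1e3,1))
    if p is s: a=(xs.mean(),ys.mean())
    else: print(np.round(tri([(s,a),(t,(xs.mean(),ys.mean()))])[0]*1e3,1))
go(524,-50,250,1.481)
a=cv2.imread('pics/s4.png')[120:240,230:370]; cv2.imwrite('pics/k4.png',cv2.resize(a,(700,600),interpolation=cv2.INTER_CUBIC))
```

```text
lever_knob [(array([296.3, 183.6]), 0.68)]
pointer_tip [(array([212.2, 375.9]), 0.72)]
lever_knob [(array([280.2, 209.2]), 0.66)]
pointer_tip [(array([135.9, 216.2]), 0.64), (array([258.5, 195.7]), 0.41)]
orange 38 293.39473684210526 182.3421052631579 pred [293 180] [521.2 -43.9 137. ]
orange 1 279.0 211.0 pred [275 210] [521.5 -56.7 137. ]
[524.4 -57.4 124.3]
t=20.93 shift [ 76.3 -41.9 -29. ] turn [-0.002 -0.    -0.   ] grasp at [ 558.8 -129.7  220.8] w 63.7 F [ 0.5 -0.  -1.1] j6 -0.24
```

View pics/k4.png

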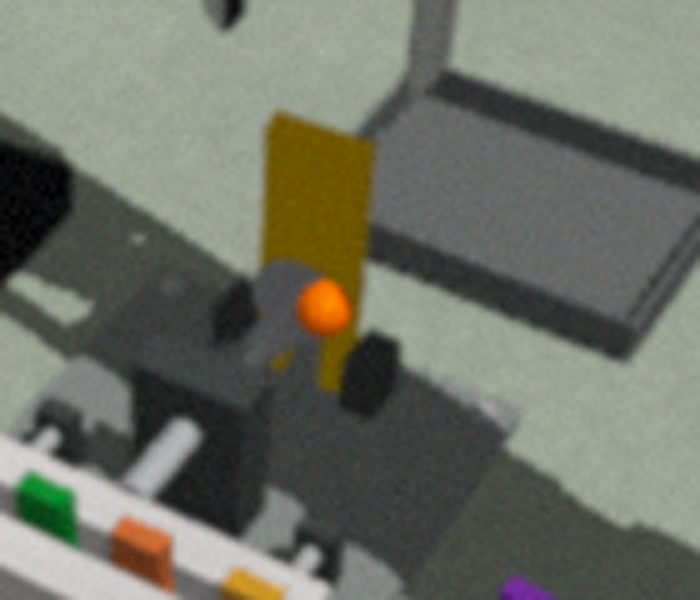

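The key stands on the rod between the stop blocks. Now I straddle the lever knob.

Call:
step_arm([
  [[19,-10.6,0,0,0,0,44],[19,-10.6,0,0,0,0,44],[19,-10.6,0,0,0,0,44],[19.9,-10.6,0,0,0,0,44],[0,0,15,0,0,0,44],[0,0,20,0,0,0,44],[0,0,15,0,0,0,44],[0,0,10,0,0,0,44],[0,0,8,0,0,0,44],[0,0,7,0,0,0,44],[0,0,0,0,0,0,44]],
])

```text
time: 22.3
tool_pos: [0.5236, -0.0494, 0.3267]
ee_rot: [-3.141, 0.0, 1.481]
wrist_force: [-0.1, 0.4, 0.4]
width: 0.0439
finger_force: 0.0
```

Run:
```python
from h import *
s=snap('side','s5.png'); go(523.5,-49.3,146,1.481)
a=cv2.imread('pics/s5.png')[110:230,230:370]; cv2.imwrite('pics/k5.png',cv2.resize(a,(700,600),interpolation=cv2.INTER_CUBIC))
```

```text
t=22.35 shift [ 0.1 -0.1  1.2] turn [ 0.  0. -0.] grasp at [523.6 -49.4 147.2] w 43.9 F [-0.1 -0.6  0.5] j6 -0.11
```

View pics/k5.png

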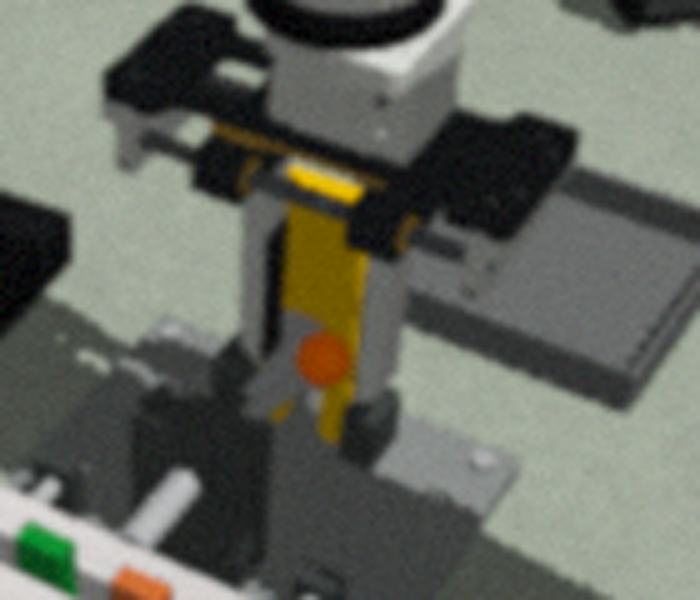

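The ball sits between the fingers. I swing it over along its arc.

Call:
step_arm([
  [[0,0,0,0,0,0,32],[0,0,0,0,0,0,32],[0,5,-2.7,0,0,0,32],[0,5,-2.7,0,0,0,32],[0,5,-1.9,0,0,0,32],[0,5,-1.8,0,0,0,32],[0,5,-1.2,0,0,0,32],[0,5,-1.1,0,0,0,32],[0,5,-0.6,0,0,0,32],[0,5,-0.4,0,0,0,32],[0,5,0,0,0,0,32],[0,5,0.3,0,0,0,32],[0,5,0.6,0,0,0,32],[0,5,0.9,0,0,0,32],[0,5,1.3,0,0,0,32],[0,5,1.6,0,0,0,32],[0,5,2,0,0,0,32],[0,0,0,0,0,0,32]],
])

```text
time: 24.6
tool_pos: [0.5988, -0.0561, 0.3323]
ee_rot: [3.141, -0.0, 1.481]
wrist_force: [-0.6, -0.7, 0.3]
width: 0.0321
finger_force: 0.4
```

Call:
step_arm([
  [[0,5,2.4,0,0,0,32],[0,4,2.2,0,0,0,32],[0,3,1.8,0,0,0,32],[0,3,1.9,0,0,0,32],[0,0,0,0,0,0,32]],
])

```text
time: 25.22
tool_pos: [0.6136, -0.0575, 0.3247]
ee_rot: [3.14, 0.0, 1.481]
wrist_force: [-1.5, -0.4, 2.3]
width: 0.0319
finger_force: 1.2
```

Run:
```python
from h import *
s=snap('side','s6.png');go(*T(570.2,-5.2,-.09,[[54,-48,0]])[0][:2],141,1.481)
a=cv2.imread('pics/s6.png')[110:230,230:370]; cv2.imwrite('pics/k6.png',cv2.resize(a,(700,600),interpolation=cv2.INTER_CUBIC))
```

```text
t=25.27 shift [0.2 6.1 3.7] turn [ 0.001  0.    -0.   ] grasp at [613.5 -57.5 144.7] w 31.9 F [-1.1 -1.   1.9] j6 -0.1
```

View pics/k6.png

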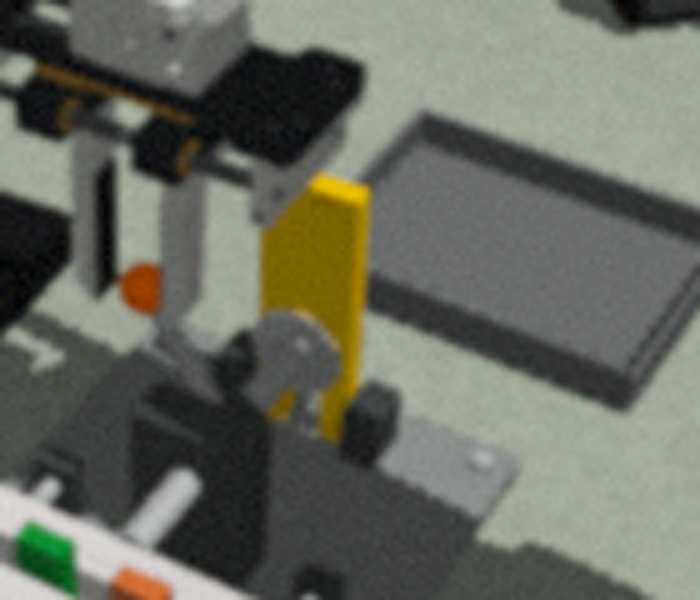

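The lever is over and the key still upright. I finish in small steps until the force rises.

Call:
step_arm([
  [[0,2,1.5,0,0,0,32],[0,2,1.5,0,0,0,32],[0,0,0,0,0,0,32]],
])

```text
time: 25.65
tool_pos: [0.6175, -0.0579, 0.3218]
ee_rot: [3.14, 0.0, 1.481]
wrist_force: [-1.1, -1.0, 3.0]
width: 0.032
finger_force: 1.5
```

Call:
step_arm([
  [[0,1.5,1.1,0,0,0,32],[0,0,0,0,0,0,32]],
])

```text
time: 25.9
tool_pos: [0.6189, -0.058, 0.3206]
ee_rot: [3.141, 0.0, 1.481]
wrist_force: [0.2, -0.2, 4.3]
width: 0.032
finger_force: 1.7
```

Call:
step_arm([
  [[0,1,0.8,0,0,0,32],[0,0,0,0,0,0,32]],
])

```text
time: 26.15
tool_pos: [0.6198, -0.058, 0.3197]
ee_rot: [3.141, 0.0, 1.481]
wrist_force: [-1.4, -0.1, 4.5]
width: 0.0324
finger_force: 1.8
```

Call:
step_arm([
  [[0,1,0.5,0,0,0,32],[0,1,0.5,0,0,0,32],[0,0,0,0,0,0,32]],
])

```text
time: 26.52
tool_pos: [0.6217, -0.0582, 0.3184]
ee_rot: [-3.141, 0.0, 1.481]
wrist_force: [-0.8, 0.1, 4.4]
width: 0.0322
finger_force: 1.8
```

Call:
step_arm([
  [[0,1,0.5,0,0,0,32],[0,1,0.5,0,0,0,32],[0,0,0,0,0,0,32]],
])

```text
time: 26.9
tool_pos: [0.6236, -0.0584, 0.3171]
ee_rot: [-3.14, 0.0, 1.481]
wrist_force: [-2.1, -0.4, 3.2]
width: 0.0322
finger_force: 1.7
```

Call:
step_arm([
  [[0,1,0.5,0,0,0,32],[0,1,0.5,0,0,0,32],[0,0,0,0,0,0,32]],
])

```text
time: 27.28
tool_pos: [0.6255, -0.0585, 0.316]
ee_rot: [-3.14, -0.0, 1.481]
wrist_force: [-4.3, -0.3, 1.4]
width: 0.0324
finger_force: 1.6
```

Run:
```python
from h import *
s=snap('side','s7.png');t=snap('top')
go(*T(570.2,-5.2,-.09,[[54,-48,0]])[0][:2],141,1.481)
for p in(s,t):
    h=hsv(p);H,S,V=[h[...,i].astype(int) for i in range(3)];m=(H>4)&(H<14)&(S>200)&(V>70)
    for th in(1.25,1.35,1.45):
        c=proj(p,T(.5702,-.0052,-.09,[[.08*np.sin(th-.65),-.048,.07+.08*np.cos(th-.65)]]))[0];print(th,np.round(c,1))
    c=c.astype(int);w=np.zeros_like(m);w[c[1]-9:c[1]+9,c[0]-9:c[0]+9]=1;ys,xs=np.nonzero(m&w);print(len(xs),xs.mean() if len(xs) else 0,ys.mean() if len(xs) else 0)
```

```text
t=27.38 shift [ 0.1 -5.9 -4.9] turn [-0.002 -0.    -0.   ] grasp at [625.5 -58.5 136.1] w 32.1 F [-3.4 -0.2  1.4] j6 -0.09
1.25 [258.8 167.1]
1.35 [256.4 167.8]
1.45 [254.3 168.7]
51 253.15686274509804 169.19607843137254
1.25 [279.7 175.6]
1.35 [279.8 173.6]
1.45 [279.8 171.7]
0 0 0
```

Call:
step_arm([
  [[0,1,0.7,0,0,0,32],[0,1,0.7,0,0,0,32],[0,0,0,0,0,0,32]],
])

```text
time: 27.75
tool_pos: [0.6277, -0.0587, 0.315]
ee_rot: [-3.141, -0.0, 1.481]
wrist_force: [-3.8, -0.2, 1.3]
width: 0.0322
finger_force: 1.6
```

Call:
step_arm([
  [[0,1,0.7,0,0,0,32],[0,1,0.7,0,0,0,32],[0,0,0,0,0,0,32]],
])

```text
time: 28.12
tool_pos: [0.6293, -0.0588, 0.3141]
ee_rot: [-3.14, -0.0, 1.481]
wrist_force: [-6.6, 0.8, 2.0]
width: 0.0323
finger_force: 3.1
```

Call:
step_arm([
  [[0,1,0.6,0,0,0,32],[0,0,0,0,0,0,32]],
])

```text
time: 28.38
tool_pos: [0.63, -0.0589, 0.3136]
ee_rot: [-3.138, -0.0, 1.481]
wrist_force: [-7.8, 1.2, 4.8]
width: 0.0319
finger_force: 4.0
```

Run:
```python
from h import *
s=snap('side','s8.png'); go(625,-58,136,1.481)
a=cv2.imread('pics/s8.png')[110:230,230:370]; cv2.imwrite('pics/k8.png',cv2.resize(a,(700,600),interpolation=cv2.INTER_CUBIC))
```

```text
t=28.43 shift [ 0.4 -5.  -2.4] turn [-0.003 -0.    -0.   ] grasp at [630.  -58.9 133.6] w 32.0 F [-7.5  1.4  3.5] j6 -0.09
```

View pics/k8.png

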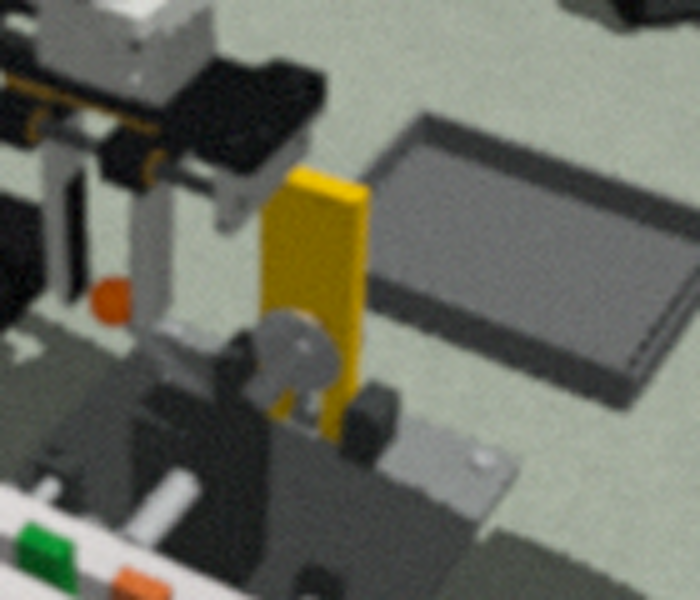

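The force rose to about 8 N, well above friction, so the nut is against its stop. The key has not moved. I back off and check the knob and pointer.

Call:
step_arm([
  [[0,-4,-2,0,0,0,32],[0,0,-15,0,0,0,40],[0,0,-25,0,0,0,60],[0,0,-25,0,0,0,94],[0,0,-25,0,0,0,94],[0,-40,0,0,0,0,94],[0,-50,0,0,0,0,94],[0,-50,0,0,0,0,94],[0,-50,0,0,0,0,94],[0,-30,0,0,0,0,94],[0,0,0,0,0,0,94],[0,0,0,0,0,0,94]],
])

```text
time: 29.92
tool_pos: [0.4084, -0.039, 0.4064]
ee_rot: [3.138, 0.0, 1.481]
wrist_force: [-1.1, 0.0, -0.8]
width: 0.094
finger_force: 0.0
```

Run:
```python
from h import *
s=snap('side','s9.png');t=snap('top','t9.png')
pts={}
for p,n in((s,'s'),(t,'t')):
    h=hsv(p);H,S,V=[h[...,i].astype(int) for i in range(3)];m=(H>4)&(H<14)&(S>190)&(V>60)
    L=lambda th:T(.5702,-.0052,-.09,[[.08*np.sin(th-.65),-.048,.07+.08*np.cos(th-.65)]])
    for th in(1.35,1.5): print(n,th,np.round(proj(p,L(th))[0],1))
    c=proj(p,L(1.42))[0].astype(int);w=np.zeros_like(m);w[c[1]-10:c[1]+10,c[0]-10:c[0]+10]=1;ys,xs=np.nonzero(m&w);print(len(xs),xs.mean(),ys.mean());pts[n]=(xs.mean(),ys.mean())
    for q in('lever_knob','pointer_tip'): print(q,[(np.round(r['xy'],1),round(r['confidence'],2)) for r in models.tip_of(p,q)[:2]])
    red=((H<4)|(H>172))&(S>170)&(V>50);c=proj(p,T(.5702,-.0052,-.09,[[0,-.15,.105]]))[0];w=np.zeros_like(m);ci=c.astype(int);w[ci[1]-12:ci[1]+12,ci[0]-12:ci[0]+12]=1
    ys,xs=np.nonzero(red&w);print('red',len(xs),np.c_[xs,ys].mean(0) if len(xs) else '', 'pred0',np.round(c,1),'pred.15',np.round(proj(p,T(.5702,-.0052,-.09,[[.035*np.sin(.15),-.15,.105]]))[0],1))
print(np.round(tri([(s,pts['s']),(t,pts['t'])])[0]*1e3,1))
a=cv2.imread('pics/s9.png')[120:230,220:350];b=cv2.imread('pics/t9.png')[140:250,220:350]
cv2.imwrite('pics/k9.png',np.hstack([cv2.resize(x,(400,338),interpolation=cv2.INTER_CUBIC) for x in(a,b)]))
go(559,-129.7,150,1.481)
```

```text
s 1.35 [256.4 167.8]
s 1.5 [253.3 169.3]
61 252.9344262295082 169.75409836065575
lever_knob [(array([254.7, 169.6]), 0.69)]
pointer_tip []
red 0  pred0 [297.2 159.9] pred.15 [295.3 159.2]
t 1.35 [279.8 173.6]
t 1.5 [279.8 170.9]
44 280.04545454545456 170.0681818181818
lever_knob [(array([281.2, 170.9]), 0.72)]
pointer_tip [(array([317.6, 195.3]), 0.57)]
red 7 [315.         198.28571429] pred0 [315.8 199.7] pred.15 [316.  197.7]
[627.9 -59.4 120. ]
t=30.23 shift [-76.8 158.4  74.8] turn [-0.001 -0.    -0.   ] grasp at [408.2 -39.  225. ] w 93.8 F [-0.7 -0.9 -0. ] j6 -0.14
```

View pics/k9.png

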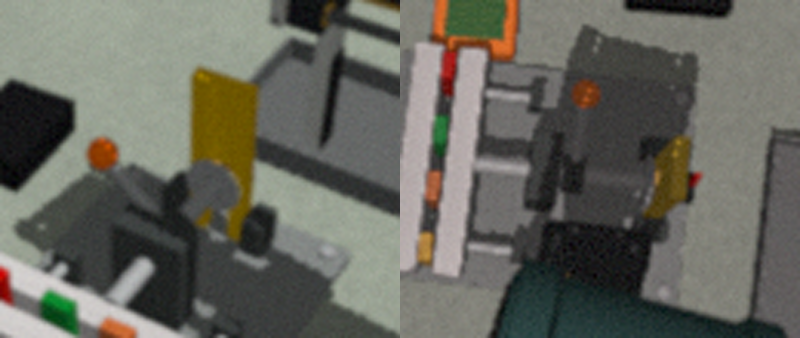

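The lever is fully over (about 1.35 plus play), the pointer is within the key's play, and the key is seated. I take the key back.

Call:
step_arm([
  [[-9,20,0,0,0,0,94],[-19,40,0,0,0,0,94],[-19,40,0,0,0,0,94],[-19,38,0,0,0,0,94],[-10.8,20.4,0,0,0,0,94],[0,0,20,0,0,0,94],[0,0,25,0,0,0,94],[0,0,25,0,0,0,94],[0,0,12,0,0,0,94],[0,0,0,0,0,0,54],[0,0,0,0,0,0,54],[0,0,0,0,0,0,54],[0,0,0,0,0,0,40],[0,0,0,0,0,0,40],[0,0,0,0,0,0,40]],
])

```text
time: 32.1
tool_pos: [0.5586, -0.1296, 0.324]
ee_rot: [3.14, 0.0, 1.481]
wrist_force: [-0.1, -0.0, 1.1]
width: 0.0499
finger_force: 29.9
```

Call:
step_arm([
  [[0,0,-3,0,0,0,40],[0,0,-3,0,0,0,40],[0,0,-3,0,0,0,40],[0,0,-3,0,0,0,40],[0,0,0,0,0,0,40]],
])

```text
time: 32.72
tool_pos: [0.5586, -0.1296, 0.3359]
ee_rot: [3.14, 0.0, 1.481]
wrist_force: [4.5, -0.3, -1.5]
width: 0.05
finger_force: 29.9
```

Call:
step_arm([
  [[0,0.6,-4,0,0,0,40],[0,0,-5,0,0,0,40],[0,0,-5,0,0,0,40],[0,0,-5,0,0,0,40],[0,0,0,0,0,0,40]],
])

```text
time: 33.35
tool_pos: [0.5589, -0.1297, 0.3554]
ee_rot: [3.141, 0.0, 1.481]
wrist_force: [1.5, -0.4, 0.9]
width: 0.0496
finger_force: 29.9
```

Call:
step_arm([
  [[0,0,-5,0,0,0,40],[0,0,-10,0,0,0,40],[0,0,-10,0,0,0,40],[0,0,-10,0,0,0,40],[0,0,-15,0,0,0,40],[0,0,-20,0,0,0,40],[0,0,-30,0,0,0,40],[0,0,-30,0,0,0,40],[0,0,-24,0,0,0,40],[0,0,0,0,0,0,40]],
])

```text
time: 34.6
tool_pos: [0.5583, -0.1295, 0.5116]
ee_rot: [3.138, 0.001, 1.481]
wrist_force: [0.1, 0.5, -1.0]
width: 0.0495
finger_force: 30.0
```

```bash
python3 -c "
from h import *
go(500.1,339.1,317,1.54)"
```

```text
t=34.60 shift [ 461.5 -100.2   13.6] turn [ 0.004  0.002 -0.059] grasp at [ 558.3 -129.5  331.6] w 49.5 F [ 0.1  0.5 -1. ] j6 -0.24
```

Call:
step_arm([
  [[20,-5,0,0,0,0,40],[35,-8,0,0,0,0,40],[40,-9,0,0,0,0,40],[40,-9,0,0,0,0,40],[40,-9,0,0,0,0,40],[40,-9,0,0,0,0,40],[40,-9,0,0,0,0,40],[40,-9,0,0,0,0,40],[40,-9,0,0,0,0,40],[40,-9,0,0,0,0,40],[40,-9,0,0,0,0,40],[35,-5,0,0,0,0,40],[11.5,-1.2,0,0,0,-0.059,40],[0,0,30,0,0,0,40],[0,0,40,0,0,0,40],[0,0,40,0,0,0,40],[0,0,10,0,0,0,40],[0,0,0,0,0,0,40],[0,0,0,0,0,0,40]],
])

```text
time: 36.98
tool_pos: [0.5007, 0.3393, 0.3905]
ee_rot: [3.139, -0.002, 1.54]
wrist_force: [-0.9, 0.3, -1.0]
width: 0.05
finger_force: 30.0
```

Run:
```python
from h import *
from scipy.optimize import minimize
go(500.1,339.1,140,1.54)
# re-fit key & holder in side view
s=snap('side');g=np.array(robot.get_obs()['tool_pos']);z0=g[2]-.312
h=hsv(s);H,S,V=[h[...,i].astype(int) for i in range(3)]
m=((H>15)&(H<35)&(S>150)&(V>30)).astype(float);q=proj(s,T(g[0],g[1],-.03,[[0,0,z0+.03]]))[0].astype(int)
w=np.zeros_like(m);w[q[1]-40:q[1]+30,q[0]-30:q[0]+30]=1
f=lambda v:np.abs((sil(s,[T(g[0]+v[0],g[1]+v[1],-.03,box(a,b,-.006,.006,z0,z0+.1)) for a,b in((-.025,-.0105),(.0105,.025))]+[T(g[0]+v[0],g[1]+v[1],-.03,box(-.025,.025,-.006,.006,z0+.076,z0+.125))])-m)*w).sum()
r=minimize(f,[0,0],method='Nelder-Mead',options=dict(initial_simplex=[[0,0],[.003,0],[0,.003]]));print('key off',r.x*1e3,r.fun,f([0,0]))
```

```text
t=36.98 shift [-0.3 -0.8 70.5] turn [ 0.003 -0.002  0.   ] grasp at [500.7 339.3 210.5] w 50.0 F [-0.9  0.3 -1. ] j6 0.53
key off [ 2.82348633 -0.53466797] 278.09019607843135 354.3019607843137
```

Call:
step_arm([
  [[-0.3,-0.7,15,0,0,0,40],[0,0,13,0,0,0,40],[0,0,3,0,0,0,40],[0,0,3,0,0,0,40],[0,0,3,0,0,0,40],[0,0,0,0,0,0,40]],
])

```text
time: 37.78
tool_pos: [0.5, 0.3387, 0.3512]
ee_rot: [3.142, 0.0, 1.54]
wrist_force: [0.4, 1.0, -0.9]
width: 0.05
finger_force: 30.0
```

Call:
step_arm([
  [[0,0,3,0,0,0,40],[0,0,3,0,0,0,40],[0,0,3,0,0,0,40],[0,0,3,0,0,0,40],[0,0,0,0,0,0,40]],
])

```text
time: 38.4
tool_pos: [0.4999, 0.3387, 0.3387]
ee_rot: [-3.141, 0.0, 1.54]
wrist_force: [0.8, 0.3, -1.1]
width: 0.0496
finger_force: 30.0
```

Call:
step_arm([
  [[0,0,4,0,0,0,40],[0,0,4,0,0,0,40],[0,0,4,0,0,0,40],[0,0,4,0,0,0,40],[0,0,3,0,0,0,40],[0,0,0,0,0,0,40]],
])

```text
time: 39.15
tool_pos: [0.5, 0.3387, 0.32]
ee_rot: [-3.141, 0.0, 1.54]
wrist_force: [-0.1, -0.6, -0.1]
width: 0.05
finger_force: 30.0
```

Call:
step_arm([
  [[0,0,0.8,0,0,0,40],[0,0,0,0,0,0,54],[0,0,0,0,0,0,94],[0,0,0,0,0,0,94],[0,0,0,0,0,0,94],[0,0,-15,0,0,0,94],[0,0,-30,0,0,0,94],[0,0,-30,0,0,0,60],[0,0,-15,0,0,0.18,40],[0,0,0,0,0,0.18,40],[0,0,0,0,0,0.18,40],[0,0,0,0,0,0.18,40],[0,0,0,0,0,0.18,40],[0,0,0,0,0,0.18,40],[0,0,0,0,0,0.18,40],[0,0,0,0,0,0.18,40],[0,0,0,0,0,0.185,40],[0,0,0,0,0,0,40]],
])

```text
time: 41.4
tool_pos: [0.4999, 0.3387, 0.4107]
ee_rot: [-3.141, -0.001, -0.083]
wrist_force: [0.8, -0.1, 0.3]
width: 0.0402
finger_force: 0.0
```

```bash
cat > look.py <<'E'
from h import *
from scipy.optimize import minimize
s=snap('side','sA.png');t=snap('top','tA.png')
# spacers: colour centroid of top face in top view, z=.094
C={'red':(.076,0,4),'green':(.024,50,80),'copper':(-.024,5,13),'brass':(-.075,17,28)}
for n,(lx,h0,h1) in C.items():
    r=[]
    for p in(s,t):
        h=hsv(p);H,S,V=[h[...,i].astype(int) for i in range(3)]
        m=(H>=h0)&(H<=h1)&(S>110)&(V>50);c=proj(p,T(.5702,-.0052,-.09,[[lx,.0705,.09]]))[0].astype(int)
        w=np.zeros_like(m);w[c[1]-9:c[1]+10,c[0]-7:c[0]+8]=1
        ys,xs=np.nonzero(m&w)
        if len(xs): 
            P=atz(p,(xs.mean(),ys.mean()),.094 if p is t else .088)[:2]-[.5702,-.0052]; c_,s_=np.cos(-.09),np.sin(-.09)
            r.append((len(xs),np.round(1e3*np.array([c_*P[0]+s_*P[1],-s_*P[0]+c_*P[1]]),1)))
    print(n,r)
for p in(s,t):
    for k in models.masks_of(p,'tray')[:1]:
        m=k['mask'].astype(np.uint8); 
        f=lambda v:np.abs(sil(p,[T(v[0],v[1],v[2],box(-.1,.1,-.075,.075,0,.028))])-m).sum()
        r=minimize(f,[.514,-.315,-.05],method='Nelder-Mead',options=dict(initial_simplex=[[.514,-.315,-.05],[.52,-.315,-.05],[.514,-.31,-.05],[.514,-.315,0]]));print('tray',np.round(r.x*[1e3,1e3,1],3),r.fun/m.sum())
E
python3 look.py; python3 -c "
from h import *
go(500.1,339.1,140,-.09)"
```

```text
red [(54, array([73.3, 69.2]))]
green [(43, array([18.5, 69. ]))]
copper [(106, array([-29. ,  74.8])), (50, array([-27.6,  69.4]))]
brass [(112, array([-80.5,  74.8])), (40, array([-78.6,  69.6]))]
tray [ 1096.   -1855.       8.35] 1.0
tray [ 5.51796e+02 -2.90788e+02 -1.18000e-01] 0.04374237605936153
t=41.60 shift [ 0.1 -0.4 89.8] turn [-0.    -0.     0.007] grasp at [500.  338.7 229.8] w 40.4 F [ 0.1  0.4 -0.6] j6 2.16
```

The tray seems to have been knocked to about (552, -291), so I'll fit it again before placing. Now the brass bar.

Call:
step_arm([
  [[0,0,0,0,0,0.007,40],[1,13,0,0,0,0,40],[3,40,0,0,0,0,40],[4,50,0,0,0,0,40],[4,50,0,0,0,0,40],[4,50,0,0,0,0,40],[4,43,10,0,0,0,40],[2,20.3,20,0,0,0,40],[0,0,40,0,0,0,40],[0,0,30,0,0,0,40],[0,0,15,0,0,0,40],[0,0,10,0,0,0,40],[0,0,0,0,0,0,40],[0,0,0,0,0,0,40]],
])

```text
time: 43.35
tool_pos: [0.4978, 0.0716, 0.2857]
ee_rot: [-3.141, -0.002, -0.092]
wrist_force: [1.1, -0.6, 1.0]
width: 0.0399
finger_force: 0.0
```

Run:
```python
from h import *
from scipy.optimize import minimize
go(498,71.5,97,-.09)
t=snap('top');s=snap('side','sB.png')
k=models.masks_of(t,'tray')
for q in k[:2]: print(q['confidence'],np.round(q['xy']),q['mask'].sum(),[f(np.nonzero(q['mask'])[a]) for a in(1,0) for f in(np.min,np.max)])
sk=[q for q in models.masks_of(s,'tray') if abs(q['xy'][0]-330)<40 and q['xy'][1]<185]
for p,m in [(t,k[0]['mask'].astype(float))]+[(s,q['mask'].astype(float)) for q in sk[:1]]:
    f=lambda v:np.abs(sil(p,[T(v[0],v[1],v[2],box(-.1,.1,-.075,.075,0,.028))])-m).sum()/m.sum()
    for x0 in([.514,-.315,-.05],[.55,-.29,-.12]):
        r=minimize(f,x0,method='Nelder-Mead',options=dict(initial_simplex=np.array([x0]+[np.array(x0)+d for d in np.diag([.01,.01,.06])])));print(np.round(r.x*[1e3,1e3,1],3),round(r.fun,3))
```

```text
t=43.35 shift [0.2 0.1 8.7] turn [-0.    -0.002 -0.002] grasp at [497.8  71.6 105.7] w 39.9 F [ 1.1 -0.6  1. ] j6 1.69
0.58 [359. 208.] 3820 [np.int64(326), np.int64(386), np.int64(168), np.int64(244)]
[ 5.53038e+02 -2.90616e+02 -1.21000e-01] 0.024
[ 5.52956e+02 -2.90535e+02 -1.22000e-01] 0.024
```

The tray fits cleanly at (553, -290.5), yaw -0.12. I grip the brass bar and lift it out.

Call:
step_arm([
  [[0,0,5,0,0,0,40],[0,0,3,0,0,0,40],[0,0,0,0,0,0,40],[0,0,0,0,0,0,8],[0,0,0,0,0,0,8],[0,0,0,0,0,0,8],[0,0,0,0,0,0,8],[0,0,0,0,0,0,8]],
])

```text
time: 44.55
tool_pos: [0.4974, 0.0715, 0.2766]
ee_rot: [3.142, -0.0, -0.092]
wrist_force: [0.1, -0.2, -0.2]
width: 0.0118
finger_force: 30.0
```

Call:
step_arm([
  [[0,0,-5,0,0,0,8],[0,0,-10,0,0,0,8],[0,0,-15,0,0,0,8],[0,0,-20,0,0,0,8],[0,0,-25,0,0,0,8],[0,0,-30,0,0,0,8],[0,0,-30,0,0,0,8],[0,0,-25,0,0,0,8],[0,0,-15,0,0,0,8],[0,0,0,0,0,0,8]],
])

```text
time: 45.8
tool_pos: [0.4974, 0.0715, 0.4532]
ee_rot: [-3.141, -0.003, -0.092]
wrist_force: [-0.8, 0.2, -0.6]
width: 0.0115
finger_force: 30.0
```

Run:
```python
from h import *
for dx in(-.066,-.022,.022,.066): print(np.round(T(.553,-.2905,-.12,[[dx,0,0]])[0]*1e3,1))
go(487,-283,272,-.09)
```

```text
[ 487.5 -282.6    0. ]
[ 531.2 -287.9    0. ]
[ 574.8 -293.1    0. ]
[ 618.5 -298.4    0. ]
t=45.80 shift [ 22.3 354.    1.1] turn [-0.    -0.003 -0.002] grasp at [497.4  71.5 273.2] w 11.5 F [-0.8  0.2 -0.6] j6 1.69
```

Call:
step_arm([
  [[1,14,0,0,0,0,8],[2,35,0,0,0,0,8],[3,45,0,0,0,0,8],[3,45,0,0,0,0,8],[3,45,0,0,0,0,8],[3,45,0,0,0,0,8],[3,45,0,0,0,0,8],[2,40,0,0,0,0,8],[2,30,0,0,0,0,8],[0.5,10,20,0,0,0,8],[0,0,40,0,0,0,8],[0,0,40,0,0,0,8],[0,0,40,0,0,0,8],[0,0,25,0,0,0,8],[0,0,10,0,0,0,8],[0,0,5,0,0,0,8],[0,0,0,0,0,0,8],[0,0,0,0,0,0,8]],
])

```text
time: 48.05
tool_pos: [0.4875, -0.2833, 0.2728]
ee_rot: [3.14, -0.002, -0.092]
wrist_force: [1.3, -0.1, -0.6]
width: 0.0122
finger_force: 30.0
```

Call:
step_arm([
  [[0,0,2,0,0,0,8],[0,0,1.5,0,0,0,8],[0,0,0,0,0,0,8]],
])

```text
time: 48.42
tool_pos: [0.4873, -0.2831, 0.2685]
ee_rot: [3.141, -0.001, -0.092]
wrist_force: [-0.1, 0.5, 2.0]
width: 0.012
finger_force: 30.0
```

Contact with the tray floor. I release and move to the copper bar.

Call:
step_arm([
  [[0,0,0,0,0,0,16],[0,0,0,0,0,0,40],[0,0,0,0,0,0,40],[0,0,0,0,0,0,40],[0,0,-10,0,0,0,40],[0,0,-30,0,0,0,40],[0,0,-45,0,0,0,40],[0,0,-45,0,0,0,40],[0,0,-10,0,0,0,40],[0,0,0,0,0,0,40]],
])

```text
time: 49.68
tool_pos: [0.4871, -0.283, 0.4086]
ee_rot: [3.141, -0.001, -0.092]
wrist_force: [0.1, 0.1, -0.4]
width: 0.04
finger_force: 0.0
```

Run:
```python
from h import *
t=snap('top');s=snap('side','sC.png')
h=hsv(t)
q=proj(t,[[.4873,-.2831,.086]])[0];print('pred top',q)
for p in (s,t):
  for r in models.masks_of(p,'spacer1')[:9]:
    hh=np.median(hsv(p)[r['mask']],0)
    print(np.round(r['xy']),r['mask'].sum(),hh, round(r['confidence'],2))
print('pred side',proj(s,[[.4873,-.2831,.045]]))
go(548.6,67.2,225,-.09)
```

```text
pred top [362.28128485 227.96988993]
[262. 230.] 104 [ 10.  189.  136.5] 0.69
[241. 280.] 371 [139. 182.  96.] 0.6
[310. 290.] 344 [75.  45.5 17. ] 0.6
[337. 246.] 310 [139. 180.  67.] 0.58
[339. 156.] 272 [ 20. 199. 102.] 0.51
[238. 224.] 108 [ 67.  215.   98.5] 0.5
[230. 202.] 33 [  9. 161. 175.] 0.58
pred side [[338.6912806  157.29989964]]
t=49.88 shift [  29.1 -354.3    1.2] turn [-0.002  0.004 -0.002] grasp at [ 487.  -283.   225.5] w 40.1 F [-0.3  0.2  0.2] j6 1.04
```

The brass bar stands in the tray at side pixel (339,156). Next, copper.

Call:
step_arm([
  [[1,-14,0,0,0,0,40],[3,-40,0,0,0,0,40],[5,-50,0,0,0,0,40],[5,-55,0,0,0,0,40],[5,-55,0,0,0,0,40],[5,-55,0,0,0,0,40],[3,-45,0,0,0,0,40],[2,-30,0,0,0,0,40],[0,-10,20,0,0,0,40],[0,0,40,0,0,0,40],[0,0,35,0,0,0,40],[0,0,18,0,0,0,40],[0,0,9,0,0,0,40],[0,0,5,0,0,0,40],[0,0,0,0,0,0,40],[0,0,0,0,0,0,40]],
])

```text
time: 51.88
tool_pos: [0.549, 0.0667, 0.2821]
ee_rot: [-3.141, -0.002, -0.092]
wrist_force: [-0.4, 0.8, -0.6]
width: 0.0398
finger_force: 0.0
```

Call:
step_arm([
  [[0,0,0.5,0,0,0,8],[0,0,0,0,0,0,8],[0,0,0,0,0,0,8],[0,0,0,0,0,0,8],[0,0,0,0,0,0,8]],
])

```text
time: 52.5
tool_pos: [0.5487, 0.0667, 0.2805]
ee_rot: [3.141, -0.0, -0.092]
wrist_force: [1.2, -0.0, -0.0]
width: 0.0113
finger_force: 30.0
```

Call:
step_arm([
  [[0,0,-5,0,0,0,8],[0,0,-10,0,0,0,8],[0,0,-15,0,0,0,8],[0,0,-20,0,0,0,8],[0,0,-25,0,0,0,8],[0,0,-30,0,0,0,8],[0,0,-30,0,0,0,8],[0,0,-25,0,0,0,8],[0,0,-15,0,0,0,8],[0,0,0,0,0,0,8]],
])

```text
time: 53.75
tool_pos: [0.5486, 0.0668, 0.4573]
ee_rot: [-3.141, -0.003, -0.092]
wrist_force: [0.3, 0.0, -1.0]
width: 0.0117
finger_force: 30.0
```

```bash
cat > tr.py <<'E'
from h import *
import sys
from scipy.optimize import minimize
t=snap('top');k=models.masks_of(t,'tray')[:3]
for q in k:
    m=q['mask'].astype(float)
    if not 3000<m.sum()<5000: continue
    f=lambda v:np.abs(sil(t,[T(v[0],v[1],v[2],box(-.1,.1,-.075,.075,0,.028))])-m).sum()/m.sum()
    x0=[.553,-.29,-.12];r=minimize(f,x0,method='Nelder-Mead',options=dict(initial_simplex=np.array([x0]+[np.array(x0)+d for d in np.diag([.01,.01,.06])])))
    print('tray',np.round(r.x*[1e3,1e3,1],3),round(r.fun,3)); X=T(*r.x,[[float(sys.argv[1]),0,0]])[0]*1e3
    go(X[0],X[1],272,-.09);break
else: print('no tray');
E
python3 tr.py -.022
```

```text
tray [ 5.52596e+02 -2.90892e+02 -1.09000e-01] 0.053
t=53.85 shift [ 14.9 355.4   2.7] turn [ 0.     0.001 -0.002] grasp at [548.6  66.8 274.7] w 11.5 F [-0.2 -0.1 -0.9] j6 1.68
```

Call:
step_arm([
  [[1,14,0,0,0,0,8],[1,35,0,0,0,0,8],[2,45,0,0,0,0,8],[2,45,0,0,0,0,8],[2,45,0,0,0,0,8],[2,45,0,0,0,0,8],[2,45,0,0,0,0,8],[1.5,40,0,0,0,0,8],[1,30,0,0,0,0,8],[0.5,11.4,20,0,0,0,8],[0,0,40,0,0,0,8],[0,0,40,0,0,0,8],[0,0,40,0,0,0,8],[0,0,24,0,0,0,8],[0,0,9,0,0,0,8],[0,0,5,0,0,0,8],[0,0,0,0,0,0,8],[0,0,0,0,0,0,8]],
])

```text
time: 56.1
tool_pos: [0.5312, -0.2887, 0.2789]
ee_rot: [3.14, -0.002, -0.092]
wrist_force: [0.3, 0.9, 0.2]
width: 0.0117
finger_force: 30.0
```

Call:
step_arm([
  [[0,0,2,0,0,0,8],[0,0,1.5,0,0,0,8],[0,0,0,0,0,0,8]],
])

```text
time: 56.48
tool_pos: [0.5308, -0.2885, 0.2739]
ee_rot: [-3.142, 0.0, -0.092]
wrist_force: [-0.6, -1.2, -0.5]
width: 0.0116
finger_force: 30.0
```

Call:
step_arm([
  [[0,0,1,0,0,0,8],[0,0,0.6,0,0,0,8],[0,0,0,0,0,0,8]],
])

```text
time: 56.85
tool_pos: [0.5309, -0.2885, 0.2726]
ee_rot: [3.141, -0.0, -0.092]
wrist_force: [-0.2, 0.4, -0.0]
width: 0.0114
finger_force: 30.0
```

Call:
step_arm([
  [[0,0,0.3,0,0,0,8],[0,0,0,0,0,0,8]],
])

```text
time: 57.1
tool_pos: [0.5309, -0.2885, 0.2725]
ee_rot: [3.141, -0.0, -0.092]
wrist_force: [-0.7, 0.5, 2.1]
width: 0.0112
finger_force: 30.0
```

Call:
step_arm([
  [[0,0,0,0,0,0,16],[0,0,0,0,0,0,40],[0,0,0,0,0,0,40],[0,0,0,0,0,0,40],[0,0,-10,0,0,0,40],[0,0,-30,0,0,0,40],[0,0,-45,0,0,0,40],[0,0,-45,0,0,0,40],[0,0,-10,0,0,0,40],[0,0,0,0,0,0,40]],
])

```text
time: 58.35
tool_pos: [0.5308, -0.2885, 0.4127]
ee_rot: [3.141, -0.001, -0.092]
wrist_force: [-0.2, -0.7, -0.3]
width: 0.0398
finger_force: 0.0
```

Call:
step_arm([
  [[1,-14,0,0,0,0,40],[4,-40,0,0,0,0,40],[5,-50,0,0,0,0,40],[5,-55,0,0,0,0,40],[5,-55,0,0,0,0,40],[5,-55,0,0,0,0,40],[4,-45,0,0,0,0,40],[2.5,-30,0,0,0,0,40],[0.5,-11.5,20,0,0,0,40],[0,0,40,0,0,0,40],[0,0,38,0,0,0,40],[0,0,20,0,0,0,40],[0,0,8,0,0,0,40],[0,0,0,0,0,0,40],[0,0,0,0,0,0,40]],
])

```text
time: 60.22
tool_pos: [0.5957, 0.0627, 0.2872]
ee_rot: [-3.141, -0.002, -0.092]
wrist_force: [0.4, -0.6, 0.4]
width: 0.0397
finger_force: 0.0
```

Run:
```python
from h import *
go(595.4,62.8,98,-.09)
s=snap('side','sD.png')
for r in models.masks_of(s,'spacer1')[:9]: print(np.round(r['xy']),r['mask'].sum(),np.median(hsv(s)[r['mask']],0))
print(proj(s,[[.4873,-.2831,.045],[.531,-.2885,.045]]))
```

```text
t=60.23 shift [-0.3 -0.1  9.2] turn [-0.    -0.002 -0.002] grasp at [595.7  62.7 107.2] w 39.7 F [ 0.4 -0.6  0.4] j6 1.67
[335. 248.] 389 [139. 174.  79.]
[310. 288.] 298 [80. 51. 17.]
[325. 151.] 233 [ 10. 185. 120.]
[241. 222.] 99 [ 67. 154.  77.]
[218. 213.] 29 [  2. 172. 107.]
[[338.6912806  157.29989964]
 [323.84063416 151.6390962 ]]
```

Copper is in the tray. I grip green.

Call:
step_arm([
  [[0,0,6,0,0,0,40],[0,0,3,0,0,0,40],[0,0,0,0,0,0,40],[0,0,0,0,0,0,8],[0,0,0,0,0,0,8],[0,0,0,0,0,0,8],[0,0,0,0,0,0,8],[0,0,0,0,0,0,8]],
])

```text
time: 61.32
tool_pos: [0.5955, 0.0625, 0.2772]
ee_rot: [3.142, -0.0, -0.092]
wrist_force: [0.2, -0.2, -0.1]
width: 0.0115
finger_force: 30.0
```

Call:
step_arm([
  [[0,0,-5,0,0,0,8],[0,0,-10,0,0,0,8],[0,0,-15,0,0,0,8],[0,0,-20,0,0,0,8],[0,0,-25,0,0,0,8],[0,0,-30,0,0,0,8],[0,0,-30,0,0,0,8],[0,0,-25,0,0,0,8],[0,0,-15,0,0,0,8],[0,0,0,0,0,0,8],[0,0,0,0,0,0,8]],
])

```text
time: 62.7
tool_pos: [0.5954, 0.0625, 0.4509]
ee_rot: [3.141, 0.002, -0.092]
wrist_force: [-0.1, 0.9, -0.8]
width: 0.0115
finger_force: 30.0
```

```bash
python3 tr.py .022
```

```text
tray [ 5.52933e+02 -2.90166e+02 -1.09000e-01] 0.104
t=62.80 shift [ 12.1 355.5  -1.6] turn [ 0.     0.003 -0.002] grasp at [595.5  62.5 270.3] w 11.4 F [-0.8  0.1 -0.5] j6 1.67
```

Call:
step_arm([
  [[0.5,14,0,0,0,0,8],[1,35,0,0,0,0,8],[1.5,45,0,0,0,0,8],[1.5,45,0,0,0,0,8],[1.5,45,0,0,0,0,8],[1.5,45,0,0,0,0,8],[1.5,45,0,0,0,0,8],[1.5,40,0,0,0,0,8],[1,30,0,0,0,0,8],[0.5,11.5,20,0,0,0,8],[0,0,40,0,0,0,8],[0,0,40,0,0,0,8],[0,0,40,0,0,0,8],[0,0,24,0,0,0,8],[0,0,9,0,0,0,8],[0,0,4,0,0,0,8],[0,0,0,0,0,0,8],[0,0,0,0,0,0,8]],
])

```text
time: 65.05
tool_pos: [0.575, -0.2927, 0.2766]
ee_rot: [3.14, -0.002, -0.092]
wrist_force: [-0.4, -0.1, 0.0]
width: 0.0119
finger_force: 30.0
```

Call:
step_arm([
  [[0,0,1.5,0,0,0,8],[0,0,1,0,0,0,8],[0,0,0,0,0,0,8]],
])

```text
time: 65.42
tool_pos: [0.5746, -0.2926, 0.2725]
ee_rot: [3.142, 0.0, -0.092]
wrist_force: [-0.4, 1.1, -0.9]
width: 0.0117
finger_force: 30.0
```

Call:
step_arm([
  [[0,0,0.8,0,0,0,8],[0,0,0,0,0,0,8]],
])

```text
time: 65.68
tool_pos: [0.5747, -0.2926, 0.2716]
ee_rot: [-3.142, 0.0, -0.092]
wrist_force: [-0.4, -0.9, -0.9]
width: 0.0118
finger_force: 30.0
```

Call:
step_arm([
  [[0,0,1,0,0,0,8],[0,0,0.8,0,0,0,8],[0,0,0,0,0,0,8]],
])

```text
time: 66.05
tool_pos: [0.5747, -0.2926, 0.2699]
ee_rot: [-3.142, 0.0, -0.092]
wrist_force: [-0.4, 0.5, -0.5]
width: 0.0122
finger_force: 30.0
```

Call:
step_arm([
  [[0,0,0.7,0,0,0,8],[0,0,0,0,0,0,8]],
])

```text
time: 66.3
tool_pos: [0.5747, -0.2926, 0.2692]
ee_rot: [3.142, 0.0, -0.092]
wrist_force: [-1.0, 0.7, -0.9]
width: 0.0116
finger_force: 30.0
```

Call:
step_arm([
  [[0,0,0.6,0,0,0,8],[0,0,0,0,0,0,8]],
])

```text
time: 66.55
tool_pos: [0.5747, -0.2926, 0.2691]
ee_rot: [3.141, -0.0, -0.092]
wrist_force: [-0.9, 0.3, 1.9]
width: 0.0114
finger_force: 30.0
```

Call:
step_arm([
  [[0,0,0,0,0,0,16],[0,0,0,0,0,0,40],[0,0,0,0,0,0,40],[0,0,0,0,0,0,40],[0,0,-10,0,0,0,40],[0,0,-30,0,0,0,40],[0,0,-45,0,0,0,40],[0,0,-45,0,0,0,40],[0,0,-10,0,0,0,40],[0,0,0,0,0,0,40]],
])

```text
time: 67.8
tool_pos: [0.5746, -0.2925, 0.409]
ee_rot: [3.141, -0.001, -0.092]
wrist_force: [0.4, 0.6, -0.2]
width: 0.0398
finger_force: 0.0
```

Call:
step_arm([
  [[2,-14,0,0,0,0,40],[5,-40,0,0,0,0,40],[6,-50,0,0,0,0,40],[7,-55,0,0,0,0,40],[7,-55,0,0,0,0,40],[6,-55,0,0,0,0,40],[5,-45,0,0,0,0,40],[3,-30,0,0,0,0,40],[1.3,-12,20,0,0,0,40],[0,0,40,0,0,0,40],[0,0,34,0,0,0,40],[0,0,20,0,0,0,40],[0,0,8,0,0,0,40],[0,0,0,0,0,0,40],[0,0,0,0,0,0,40]],
])

```text
time: 69.68
tool_pos: [0.65, 0.0579, 0.2885]
ee_rot: [-3.141, -0.003, -0.092]
wrist_force: [0.5, 0.3, 0.2]
width: 0.0401
finger_force: 0.0
```

Run:
```python
from h import *
go(649.5,57.9,98,-.09)
s=snap('side','sE.png')
for r in models.masks_of(s,'spacer1')[:9]: print(np.round(r['xy']),r['mask'].sum(),np.median(hsv(s)[r['mask']],0))
print(proj(s,[[.5747,-.2926,.045]]))
```

```text
t=69.67 shift [-0.6  0.  10.5] turn [-0.    -0.003 -0.002] grasp at [650.   57.9 108.5] w 40.1 F [0.5 0.3 0.2] j6 1.67
[338. 159.] 265 [ 20. 200. 117.]
[238. 281.] 382 [139. 180. 111.]
[311. 290.] 337 [75. 51. 16.]
[308. 144.] 230 [ 67.  211.5  82. ]
[334. 248.] 330 [139. 179.  78.]
[326. 153.] 212 [ 10. 188. 119.]
[[309.29399791 146.41936505]]
```

Three bars now stand in the tray. Red is last.

Call:
step_arm([
  [[0,0,6,0,0,0,40],[0,0,3.5,0,0,0,40],[0,0,0,0,0,0,40],[0,0,0,0,0,0,8],[0,0,0,0,0,0,8],[0,0,0,0,0,0,8],[0,0,0,0,0,0,8],[0,0,0,0,0,0,8]],
])

```text
time: 70.78
tool_pos: [0.6496, 0.058, 0.2773]
ee_rot: [3.142, -0.0, -0.092]
wrist_force: [-0.3, 0.6, 0.3]
width: 0.0116
finger_force: 30.0
```

Call:
step_arm([
  [[0,0,-5,0,0,0,8],[0,0,-10,0,0,0,8],[0,0,-15,0,0,0,8],[0,0,-20,0,0,0,8],[0,0,-25,0,0,0,8],[0,0,-30,0,0,0,8],[0,0,-30,0,0,0,8],[0,0,-25,0,0,0,8],[0,0,-15,0,0,0,8],[0,0,0,0,0,0,8],[0,0,0,0,0,0,8]],
])

```text
time: 72.15
tool_pos: [0.6496, 0.058, 0.451]
ee_rot: [3.141, 0.002, -0.092]
wrist_force: [0.3, -0.3, -1.6]
width: 0.0117
finger_force: 30.0
```

```bash
python3 tr.py .066
```

```text
tray [ 5.52285e+02 -2.91421e+02 -1.08000e-01] 0.199
t=72.25 shift [  1.3 358.   -1.5] turn [ 0.     0.003 -0.002] grasp at [649.6  58.  270.3] w 11.7 F [-0.8 -0.3 -0.5] j6 1.67
```

Call:
step_arm([
  [[0,14,0,0,0,0,8],[0,35,0,0,0,0,8],[0,45,0,0,0,0,8],[0,45,0,0,0,0,8],[0,45,0,0,0,0,8],[0,45,0,0,0,0,8],[0,45,0,0,0,0,8],[0,40,0,0,0,0,8],[0,30,0,0,0,0,8],[0,13,20,0,0,0,8],[0,0,40,0,0,0,8],[0,0,40,0,0,0,8],[0,0,40,0,0,0,8],[0,0,24,0,0,0,8],[0,0,9,0,0,0,8],[0,0,4,0,0,0,8],[0,0,0,0,0,0,8],[0,0,0,0,0,0,8]],
])

```text
time: 74.5
tool_pos: [0.617, -0.2976, 0.2768]
ee_rot: [3.14, -0.003, -0.092]
wrist_force: [-0.6, -0.3, -0.9]
width: 0.0119
finger_force: 30.0
```

Call:
step_arm([
  [[0,0,1.5,0,0,0,8],[0,0,1,0,0,0,8],[0,0,0,0,0,0,8],[0,0,0,0,0,0,8]],
])

```text
time: 75.0
tool_pos: [0.6167, -0.2975, 0.2726]
ee_rot: [3.142, 0.0, -0.092]
wrist_force: [-0.1, -0.4, -0.8]
width: 0.0119
finger_force: 30.0
```

Call:
step_arm([
  [[0,0,1,0,0,0,8],[0,0,0.8,0,0,0,8],[0,0,0,0,0,0,8]],
])

```text
time: 75.38
tool_pos: [0.6167, -0.2975, 0.2707]
ee_rot: [-3.142, 0.0, -0.092]
wrist_force: [1.1, -0.4, -0.7]
width: 0.0117
finger_force: 30.0
```

Call:
step_arm([
  [[0,0,0.8,0,0,0,8],[0,0,0.5,0,0,0,8],[0,0,0,0,0,0,8]],
])

```text
time: 75.75
tool_pos: [0.6167, -0.2974, 0.2695]
ee_rot: [3.142, 0.0, -0.092]
wrist_force: [0.3, -0.3, -0.8]
width: 0.0115
finger_force: 30.0
```

Call:
step_arm([
  [[0,0,0.5,0,0,0,8],[0,0,0,0,0,0,8]],
])

```text
time: 76.0
tool_pos: [0.6167, -0.2975, 0.2693]
ee_rot: [3.141, -0.0, -0.092]
wrist_force: [0.1, -0.2, -0.0]
width: 0.012
finger_force: 30.0
```

Touchdown. I release, retreat up and to the side, and take a last look.

Call:
step_arm([
  [[0,0,0.3,0,0,0,8],[0,0,0,0,0,0,16],[0,0,0,0,0,0,40],[0,0,0,0,0,0,40],[0,0,0,0,0,0,40],[0,0,-10,0,0,0,40],[0,0,-30,0,0,0,40],[0,0,-45,0,0,0,40],[0,0,-45,0,0,0,40],[0,0,-20,0,0,0,40],[-50,10,0,0,0,0,40],[-55,15,0,0,0,0,40],[-55,15,0,0,0,0,40],[-55,20,0,0,0,0,40],[-55,20,0,0,0,0,40],[-50,20,0,0,0,0,40],[-50,20,0,0,0,0,40],[0,0,0,0,0,0,40],[0,0,0,0,0,0,40]],
])

```text
time: 78.38
tool_pos: [0.2373, -0.3828, 0.4196]
ee_rot: [3.141, -0.001, -0.093]
wrist_force: [0.6, -0.5, -0.6]
width: 0.0401
finger_force: 0.0
```

Run:
```python
from h import *
s=snap('side','sF.png');t=snap('top','tF.png')
for p in(s,t):
    h=hsv(p);H,S,V=[h[...,i].astype(int) for i in range(3)]
    red=((H<4)|(H>172))&(S>150)&(V>50);P=lambda a:proj(p,T(.5702,-.0052,-.09,[[.035*np.sin(a),-.15,.07+.035*np.cos(a)]]))[0]
    c=P(0).astype(int);w=np.zeros_like(red);w[c[1]-8:c[1]+8,c[0]-8:c[0]+8]=1;ys,xs=np.nonzero(red&w);print('pointer',len(xs),xs.mean() if len(xs) else '',ys.mean() if len(xs) else '',P(0),P(.15))
    m=(H>4)&(H<14)&(S>190)&(V>60);L=lambda th:proj(p,T(.5702,-.0052,-.09,[[.08*np.sin(th-.65),-.048,.07+.08*np.cos(th-.65)]]))[0]
    c=L(1.42).astype(int);w[:]=0;w[c[1]-10:c[1]+10,c[0]-10:c[0]+10]=1;ys,xs=np.nonzero(m&w);print('knob',len(xs),xs.mean(),ys.mean(),L(1.35),L(1.5))
a=cv2.imread('pics/sF.png')[110:384,150:400];b=cv2.imread('pics/tF.png')[130:280,110:400]
cv2.imwrite('pics/kF.png',np.hstack([cv2.resize(a,(400,438)),cv2.copyMakeBorder(cv2.resize(b,(400,207)),0,231,0,0,0)]))
go(0,0,0,0)
```

```text
pointer 42 294.5952380952381 156.26190476190476 [297.19408139 159.88772142] [295.26233655 159.29331466]
knob 29 252.58620689655172 170.20689655172413 [256.4140206  167.75169545] [253.26078714 169.28653483]
pointer 9 315.1111111111111 198.11111111111111 [315.77502559 199.65319541] [315.93178031 197.68516272]
knob 43 280.0232558139535 170.58139534883722 [279.7959837  173.55250473] [279.84704852 170.93322711]
t=78.47 shift [-271.9 -359.5  238.8] turn [ 0.    -0.001 -0.09 ] grasp at [ 238.2 -382.5  239.1] w 40.2 F [ 0.3  0.3 -0.1] j6 0.52
```

View pics/kF.png

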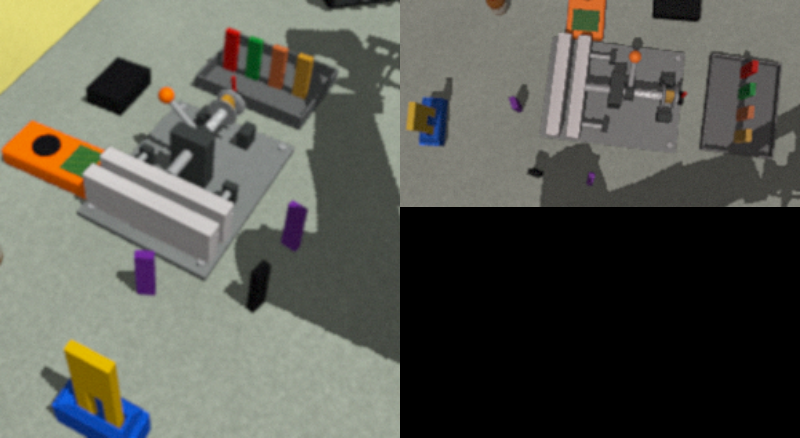

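The last picture shows everything in place. All four bars stand in the tray, the key is in its holder, the lever is over at its stop, and the gap is empty. The bystanders and look-alikes have not moved. I hand in.

```bash
python3 -c "
from bench import robot
print(robot.close_job())"
```

```text
the job is handed in; nothing more can be done
None
```

The job is handed in at about 78 s: the locknut is tight against its stop, the key is back in its holder, and all four spacer bars stand in the tray; the pointer ended about 0.1 rad off its starting position, which I put down to the key's play.

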